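Weigh the stray parts cup and nest it back on the stack

TASK

One copper parts cup is lying on its side among the odds and ends in the blue bin. Take it out, stand it mouth up on the scale's steel pan and let go of it for at least half a second so that it is weighed empty, then take it again near its rim and nest it, mouth up and fully home, in the top cup of the stack of two copper cups. Set the cup down rather than drop it, leave the stack standing where it is, and do not push the other things about.

Things in the scene. Friction and masses are not known exactly. Their poses are not given: they have to be found in the camera images.
- cup: Copper cup, tapered: 65 mm high, outside diameter 41 mm at the bottom, 62 mm at the rim, wall 2 mm, solid floor 24 mm thick, about 120 g. Origin: centre of its underside; z runs up its axis to the mouth. The stray cup: it lies on its side on the bin's floor (axis rising 9 degrees to the mouth), mouth roughly towards the robot's right (-y).
- stack_low: Copper cup, tapered: 65 mm high, outside diameter 41 mm at the bottom, 62 mm at the rim, wall 2 mm, solid floor 24 mm thick, about 120 g. Origin: centre of its underside; z runs up its axis to the mouth. Lower cup of the stack, standing upright on the bench, loose.
- stack_top: Copper cup, tapered: 65 mm high, outside diameter 41 mm at the bottom, 62 mm at the rim, wall 2 mm, solid floor 24 mm thick, about 120 g. Origin: centre of its underside; z runs up its axis to the mouth. Upper cup of the stack, nested in stack_low. Fully home, a cup stands on the floor of the one below, origins 24 mm apart, its top 24 mm clear; side play 1 to 2 mm.
- bin: Blue open bin, fixed, 270 x 280 mm (x, y) and 45 mm high, walls and floor 5 mm thick. Origin: centre of its underside, on the bench.
- scale: Flat white bench scale, fixed; housing 210 x 165 mm (x, y), 33 mm high, display at its -x end. Origin: on the bench under the housing; x runs from the display to the pan.
- scale_pan (a point): Centre of the top face of the scale's square steel pan, 140 x 140 x 5 mm, 45 mm above the bench; z up. The pan does not move.
- toroid: Green ring core, 32 mm diameter, 12 mm high, near one corner of the bin. Origin: centre of its underside.
- bobbin: Small red bobbin, 32 mm diameter, 24 mm high, upright near one corner of the bin. Origin: centre of its underside.
- capacitor: Aluminium can, 26 mm diameter, 28 mm high, upright near one corner of the bin. Origin: centre of its underside.
- foot: Black rubber foot, 32 mm diameter, 14 mm high, near one corner of the bin. Origin: centre of its underside.
- flux_jar: Amber glass jar, 48 mm diameter, 50 mm high, upright on the bench. Origin: centre of its underside.
- solder_reel: Red reel, 60 mm diameter, 40 mm high, standing on its flange on the bench. Origin: centre of its underside.
- screwdriver: Red screwdriver lying on the bench, 200 mm long, 26 mm thick. Origin: under its middle; x points to the tip.
There are look-alikes about, which are no part of the job. Leave any pink or turquoise look-alike of the cup alone. What is shaped like the stack_top but purple is not meant.

How it is judged:
By the outcome, as a careful person would: the job done as asked, in the order asked, and still so for the second after the job is handed in, with the robot touching nothing.
It also fails if it takes over 61 s, if anything falls off the work surface, if the arm or the gripper's body presses on something with over 40 N, if the wrist force passes 120 N, or if a joint passes its speed limit or range.

ROBOT

A 6-joint arm with a two-finger parallel gripper is mounted at the origin on the work surface. World frame = base frame: x ahead of the robot, y to its left, z up, the work surface at z = 0. Lengths are in mm, angles in rad, forces in N, time in s.
With the tool pointing down it reaches from about 275 to 750 mm from the base axis. Payload 10.2 kg.
Tool frame: the origin (TCP) lies midway between the tips of the shut fingers; the grasp point (between the pads) lies 19 mm behind it; z points along the fingers, y is the line along which they close (so a half turn about z gives the same grasp; the last joint's range is limited). The gripper opens to 85 mm and grips with 20 to 120 N. Pads are 22 mm wide; open, the fingers measure 114 mm over their backs; the gripper's body (76 mm by 85 mm) begins 54 mm behind the grasp point. The pads swing forward as they close: fully open they stand 13 mm farther back than shut.
Start: joints at [0.98, 0.313, 1.498, -0, 1.331, -0.223], TCP at [188.784, 489.89, 231.294] pointing down, gripper open.
Joint ranges: [-2.94, 2.94], [-0.97, 2.17], [0.19, 2.56], [-1.23, 4.37], [0.02, 3.11], [-2.88, 2.88]. Speed limits (rad/s): [2.39, 2.39, 3.01, 3.14, 3.14, 3.14].

INTERFACE

Orientations are given as a unit quaternion [w, x, y, z].
In Python, from rig import ctrl gives the robot as it stands.
- The arm moves only by the tool arm_command, never from a script. Its argument "increments" is a list of rows, each an object with "dr": the turn, a rotation vector about the tool's x, y, z in units of pi/4 rad (1.0 is pi/4 rad), a list of three; "offset": the shift along the tool's x, y, z in units of 120 mm (1.0 is 120 mm), a list of three; "hand": the opening, from -1 (shut) to 1 (fully open). A call has 1 to 8 rows; each row shifts and turns the commanded pose from where the row before left it, along the tool's axes as they then stand; what a row does not reach is not made up. A row lasts 1/10 s, in which the tool goes at most 50 mm and 8.59 degrees, less where a joint would pass 70% of its speed; a pose out of reach is approached as far as the arm can. A call with a number of a shift or a turn outside -1 to 1 is refused whole. A call with a gripper value outside its range is refused whole. The fingers move at their own pace and stop on an object; "grip_force" is the grip in N (left out, the last holds). Time passes only in rows, so rows that do not move let the fingers close. It gives the time, the measured TCP pose, the force, the opening and the grip force at its end, in the units of the state.
- ctrl.sense(): the state, without advancing time (a new reading comes with each control period).
- ctrl.capture(name): name is "scene" or "top" or "wrist"; returns the picture (420x560x3 uint8, red, green, blue); there is no depth.
- ctrl.camera_info(name): a dict with "K" (3x3 intrinsics, pixels), "R" (3x3) and "t" (3): a world point X has camera coordinates R X + t. Camera axes: x right, y down, z forward; pixel columns grow to the right and rows downward; lengths in mm; the calibration is good to about 2 mm. A picture is of the moment at which its call begins: read the wrist's pose just before it. camera_info takes no time and is no camera call; for the wrist camera it gives the pose at the moment of the call.
- ctrl.finish_job(): hands the job in; it is judged then, once.
The state is a dict: "time_s": time; "joints": joint angles; "dq": joint speeds; "tau": joint torques, N m; "eef_pos": TCP position; "ee_rot": TCP orientation; "force": force on the tool from outside, world axes, zero at the start; "wrist_torque": the same for the moment, N m; "grip_width": opening from 0.0 (shut) to 1.0 (fully open); "grip_force": force on a finger pad.
Only numpy, scipy, OpenCV 4.12 (cv2) and the standard library are available. Lean on these libraries where they do the work, as an engineer would, in place of code of your own. Each camera call takes 0.05 s, during which the arm holds its last target. There are 200 camera calls.

## Working session

There is one attempt and no reset: what is moved stays moved. The work goes in short steps, Python scripts to look and compute and a tool call to move; the robot and the scene stay as the last step left them, time stands still between calls to the robot, and variables do not carry over. Pictures are saved under pics/ and viewed, at most 10 in all, crops included, and the job is handed in when it is done.

Besides the shell and the picture viewer there is one more tool, called in YAML: its name, and indented under it one key for each argument. arm_command: Moves the arm, as the interface text tells. Shifts and turns lie within -1 to 1; 1 stands for 120 mm of shift or pi/4 rad of turn. Its arguments: {"type":"object","properties":{"increments":{"type":"array"},"grip_force":{"type":"number"}},"required":["increments"]}

```bash
ls; mkdir -p pics
python3 - <<'E'
from rig import ctrl
import cv2,numpy as np
s=ctrl.sense(); print(s)
a=ctrl.capture("scene");b=ctrl.capture("top")
cv2.imwrite("pics/scene0.png",a[:,:,::-1]);cv2.imwrite("pics/top0.png",b[:,:,::-1])
for n in("scene","top"):
  c=ctrl.camera_info(n);print(n,np.round(c["K"],1).tolist(),np.round(c["R"],3).tolist(),np.round(c["t"],1).tolist())
E
```

```text
pics
{'time_s': 0.0, 'joints': array([ 9.79614614e-01,  3.13467917e-01,  1.49846805e+00,  1.09990677e-05,
        1.33100323e+00, -2.23407051e-01]), 'dq': array([-0.00033783,  0.00082917,  0.00051413, -0.00177521,  0.00184057,
        0.00058846]), 'tau': array([ 4.04262273e-04, -4.12271583e+01, -2.59735537e+01, -1.57757595e-04,
        4.34998336e-03, -3.64360812e-05]), 'eef_pos': array([188.61719718, 489.65991108, 230.71425627]), 'ee_rot': array([-2.71605585e-04,  1.82853984e-01,  9.83139851e-01, -6.16080611e-04]), 'force': array([-0.8101824 , -0.26172692, -0.60060819]), 'wrist_torque': array([-0.03011162, -0.02863245,  0.03777355]), 'grip_force': 0.0, 'grip_width': 0.9997402411244911}
scene [[477.6, 0.0, 269.7], [0.0, 477.6, 205.1], [0.0, 0.0, 1.0]] [[0.674, 0.739, -0.019], [0.393, -0.381, -0.837], [-0.626, 0.557, -0.547]] [-388.6, -144.9, 1741.2]
top [[442.6, 0.0, 275.9], [0.0, 442.6, 210.3], [0.0, 0.0, 1.0]] [[0.004, -1.0, 0.0], [-0.994, -0.004, -0.105], [0.105, -0.0, -0.994]] [15.3, 555.6, 1251.4]
```

View pics/top0.png

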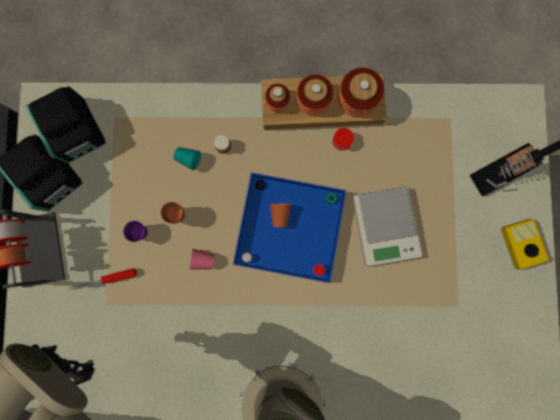

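View pics/scene0.png

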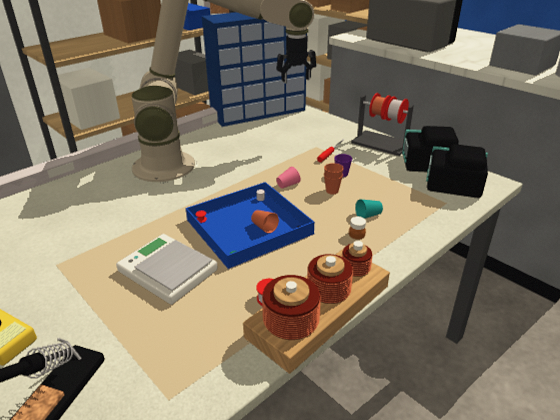

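The top view shows the copper cup in the bin at (280,215) and the copper stack at (173,212). The look-alikes are the purple cup at (135,231), the pink one at (202,260) and the turquoise one at (187,157). The scale pan is at (387,215) and its display at (386,254). In the scene view the cup is at (265,222) and the stack at (334,180). By the description I choose the copper cup in the bin. I'll check it in one close crop.

```bash
cat > h.py <<'E'
import numpy as np,cv2
from rig import ctrl
def ray(ci,u,v):
    d=ci["R"].T@np.linalg.inv(ci["K"])@np.array([u,v,1.]);return -ci["R"].T@ci["t"],d
def onz(ci,u,v,z):
    o,d=ray(ci,u,v);return o+d*(z-o[2])/d[2]
def proj(ci,X):
    c=ci["R"]@np.asarray(X,float)+ci["t"];p=ci["K"]@c;return p[:2]/p[2]
def cross(c1,p1,c2,p2):
    o1,d1=ray(c1,*p1);o2,d2=ray(c2,*p2)
    s=np.linalg.lstsq(np.c_[d1,-d2],o2-o1,rcond=None)[0]
    a,b=o1+d1*s[0],o2+d2*s[1];return (a+b)/2,np.linalg.norm(a-b)
def copper(rgb):
    h=cv2.cvtColor(rgb,cv2.COLOR_RGB2HSV);return cv2.inRange(h,(4,110,50),(14,225,255))
E
python3 - <<'E'
from h import *
for n in("top","scene"):
  im=cv2.imread(f"pics/{n}0.png");rgb=im[:,:,::-1].copy();hs=cv2.cvtColor(rgb,cv2.COLOR_RGB2HSV)
  for p in ([(280,220),(173,213)] if n=="top" else [(262,218),(334,180)]): print(n,p,hs[p[1],p[0]])
  m=copper(rgb);k,l,st,c=cv2.connectedComponentsWithStats(m)
  for i in range(1,k):
    if st[i,4]>40:print(n,st[i],c[i].round(1), cv2.minAreaRect(cv2.findNonZero((l==i).astype('uint8'))))
t=cv2.imread("pics/top0.png");s=cv2.imread("pics/scene0.png")
A=cv2.resize(t[165:290,110:260+100],(800,400),interpolation=3)[:, :]
B=cv2.resize(s[140:250,230:380],(273,200),interpolation=3)
C=cv2.resize(t[190:240,255:305],(200,200),interpolation=3);D=cv2.resize(t[190:240,150:200],(200,200),interpolation=3)
row=np.zeros((200,800,3),'uint8');row[:,:273]=B;row[:,280:480]=C;row[:,490:690]=D
cv2.imwrite("pics/crop1.png",np.vstack([A,row]))
E
```

```text
top (280, 220) [ 10 180 143]
top (173, 213) [  9 173 100]
top [337  68  47  50 867] [357.5  96.2] ((360.0, 92.5), (49.0, 46.0), 90.0)
top [295  74  39  42 678] [312.8  97.7] ((314.0, 94.5), (41.0, 38.0), 90.0)
top [264  83  27  30 363] [276.7  99.3] ((277.0, 97.5), (29.0, 26.0), 90.0)
top [332 126  23  25 115] [342.8 138.3] ((343.0, 138.0), (24.0, 22.0), 90.0)
top [514 146  19  10  52] [523.7 150.8] ((523.0137329101562, 151.369873046875), (5.852057456970215, 18.024335861206055), 69.44395446777344)
top [160 202  25  22 432] [172.2 212.6] ((172.0, 212.5), (21.0, 24.0), 90.0)
top [271 205  19  22 335] [279.7 214.3] ((280.0, 215.5), (21.0, 18.0), 90.0)
top [  0 244  26  21 426] [ 11.6 254.2] ((11.855880737304688, 253.62644958496094), (19.480911254882812, 25.2331485748291), 85.60128784179688)
top [104 268  33  16  97] [122.1 275. ] ((119.73530578613281, 275.44122314453125), (9.45888900756836, 34.1975212097168), 75.96376037597656)
scene (262, 218) [  8 171 149]
scene (334, 180) [  8 174 110]
scene [  98    0   62   43 1471] [127.9  18.6] ((128.5, 20.999996185302734), (60.99999237060547, 41
[... 478 characters left out ...]
406), (8.731282234191895, 6.790997505187988), 75.96376037597656)
scene [324 163  19  32 491] [332.4 177.4] ((333.0, 178.5), (31.0, 18.0), 90.0)
scene [252 211  27  22 421] [265.3 220.3] ((264.3840026855469, 221.3879852294922), (26.29616355895996, 19.94572639465332), 10.30484676361084)
scene [349 227  17  12 150] [356.4 233.1] ((356.817626953125, 232.87057495117188), (16.18296241760254, 10.814207077026367), 4.39870548248291)
scene [ 257  244  116   96 3867] [312.  297.4] ((313.7500305175781, 284.25), (65.05381774902344, 129.40054321289062), 45.0)
scene [  11  384   54   36 1020] [ 39.4 403.9] ((38.225257873535156, 406.0024719238281), (26.947784423828125, 54.59916305541992), 39.28940963745117)
```

View pics/crop1.png

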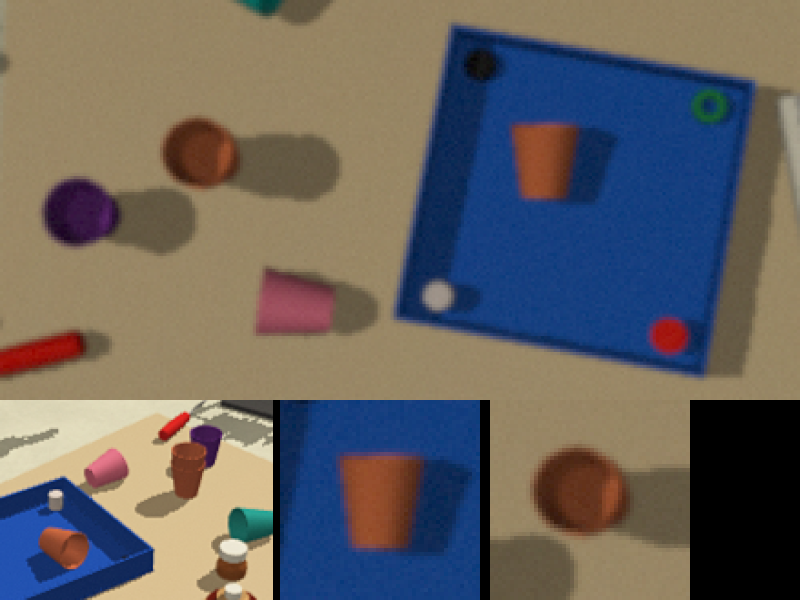

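The crop confirms the copper cup. Its mouth edge runs from (270,203) to (291,203) in top-view pixels and its base lies near row 227. So the mouth points to +x, away from the robot, and not to -y as the text says; I'll go by the image. The stack's rim is centred near (172,212).

Run:
```python
from h import *
T=ctrl.camera_info("top");S=ctrl.camera_info("scene")
r=lambda a:np.round(a,1)
print("mouth",r(onz(T,280.5,203.4,36)),"L/R",r(onz(T,270,204,36)),r(onz(T,291,204,36)))
print("bottom",r(onz(T,280.8,227.2,25)),r(onz(T,273.4,227,25)),r(onz(T,288.1,227,25)))
print("stack rim",r(onz(T,172.5,212.5,89)),r(onz(T,160,212.5,89)),r(onz(T,185,212.5,89)))
print("stack x-check (scene rim centre ~333,166.5)",[r(v) for v in cross(T,(172.5,212.5),S,(333.5,167))])
im=cv2.imread("pics/top0.png");hs=cv2.cvtColor(im,cv2.COLOR_BGR2HSV)
m=cv2.inRange(hs,(100,150,40),(125,255,255));k,l,st,c=cv2.connectedComponentsWithStats(m);i=1+st[1:,4].argmax()
b=cv2.boxPoints(cv2.minAreaRect(cv2.findNonZero((l==i).astype('uint8'))))
print("bin",[r(onz(T,*p,45)) for p in b])
m=cv2.inRange(hs,(0,0,85),(179,40,165));m[:,:345]=0;m[:,425:]=0;m[:180]=0;m[275:]=0
m=cv2.morphologyEx(m,cv2.MORPH_OPEN,np.ones((5,5)))
k,l,st,c=cv2.connectedComponentsWithStats(m);i=1+st[1:,4].argmax();q=cv2.minAreaRect(cv2.findNonZero((l==i).astype('uint8')))
print("pan",q,[r(onz(T,*p,45)) for p in cv2.boxPoints(q)],r(onz(T,*q[0],45)))
print("display",r(onz(T,386,254,33)))
```

```text
mouth [574.8   4.   36. ] L/R [573.   34.3  36. ] [573.2 -26.3  36. ]
bottom [506.9   2.9  25. ] [507.4  24.3  25. ] [507.5 -18.3  25. ]
stack rim [542.1 302.2  89. ] [541.9 336.7  89. ] [542.2 267.8  89. ]
stack x-check (scene rim centre ~333,166.5) [array([543.8, 304.2,  88.5]), np.float64(4.8)]
bin [array([401.8, 136.2,  45. ]), array([662.3,  90.6,  45. ]), array([ 611.1, -184.4,   45. ]), array([ 352.7, -133.1,   45. ])]
pan ((386.89190673828125, 215.85134887695312), (51.621280670166016, 52.443275451660156), 80.53767395019531) [array([ 599.7, -214.7,   45. ]), array([ 625.2, -363.9,   45. ]), array([ 479. , -383.9,   45. ]), array([ 454. , -236.5,   45. ])] [ 539.  -299.7   45. ]
display [ 430.7 -297.7   33. ]
```

```bash
cat >> h.py <<'E'
from scipy.spatial.transform import Rotation as Ro, Slerp
def pose():
    s=ctrl.sense();q=s["ee_rot"];return np.array(s["eef_pos"]),Ro.from_quat(q,scalar_first=True)
def tool(az,pitch):
    """z = approach: pitch 0 is down, + leans fingers outward along az; y horizontal, az+90 deg"""
    a,p=np.radians([az,pitch]);h=np.array([np.cos(a),np.sin(a),0]);z=np.sin(p)*h-np.cos(p)*np.array([0,0,1])
    y=np.array([-h[1],h[0],0]);return Ro.from_matrix(np.c_[np.cross(y,z),y,z])
def rows(P,R,n,pc=None,start=None):
    """rows to TCP position P and rotation R; pc: tool-frame point that goes straight"""
    p0,R0=start or pose();P=np.array(P,float);pc=np.zeros(3) if pc is None else np.array(pc,float)
    sl=Slerp([0,1],Ro.concatenate([R0,R]));a,b=p0+R0.apply(pc),P+R.apply(pc);p,r=p0,R0
    for i in range(1,n+1):
        r2=sl(i/n);p2=a+(b-a)*i/n-r2.apply(pc)
        o=r.inv().apply(p2-p)/120;d=(r.inv()*r2).as_rotvec()/(np.pi/4)
        print("o",np.round(o,3).tolist(),"dr",np.round(d,3).tolist());p,r=p2,r2
    return P,R
E
python3 - <<'E'
from h import *
p,R=pose();c=ctrl.camera_info("wrist");print(c["K"].round(1).tolist());C=-c["R"].T@c["t"]
print("cam in tool",R.inv().apply(C-p).round(1),"\n",(R.inv().as_matrix()@c["R"].T).round(3))
rows([480,0,300],tool(0,0),16)
E
```

```text
[[314.5, 0.0, 281.3], [0.0, 314.5, 214.0], [0.0, 0.0, 1.0]]
cam in tool [  66.3    0.3 -143. ] 
 [[-0.001 -0.965 -0.263]
 [ 1.    -0.001  0.001]
 [-0.001 -0.263  0.965]]
o [-0.233, -0.183, -0.036] dr [-0.0, -0.0, -0.029]
o [-0.229, -0.189, -0.036] dr [-0.0, -0.0, -0.029]
o [-0.225, -0.194, -0.036] dr [-0.0, -0.0, -0.029]
o [-0.22, -0.199, -0.036] dr [-0.0, -0.0, -0.029]
o [-0.215, -0.204, -0.036] dr [-0.0, -0.0, -0.029]
o [-0.211, -0.209, -0.036] dr [-0.0, -0.0, -0.029]
o [-0.206, -0.214, -0.036] dr [-0.0, -0.0, -0.029]
o [-0.201, -0.218, -0.036] dr [-0.0, -0.0, -0.029]
o [-0.196, -0.223, -0.036] dr [-0.0, -0.0, -0.029]
o [-0.191, -0.227, -0.036] dr [-0.0, -0.0, -0.029]
o [-0.185, -0.232, -0.036] dr [-0.0, -0.0, -0.029]
o [-0.18, -0.236, -0.036] dr [-0.0, -0.0, -0.029]
o [-0.175, -0.24, -0.036] dr [-0.0, -0.0, -0.029]
o [-0.169, -0.244, -0.036] dr [-0.0, -0.0, -0.029]
o [-0.163, -0.248, -0.036] dr [-0.0, -0.0, -0.029]
o [-0.158, -0.251, -0.036] dr [-0.0, -0.0, -0.029]
```

arm_command:
  increments:
    - {"offset": [-0.233,-0.183,-0.036],"dr": [0,0,-0.029],"hand": 1}
    - {"offset": [-0.229,-0.189,-0.036],"dr": [0,0,-0.029],"hand": 1}
    - {"offset": [-0.225,-0.194,-0.036],"dr": [0,0,-0.029],"hand": 1}
    - {"offset": [-0.22,-0.199,-0.036],"dr": [0,0,-0.029],"hand": 1}
    - {"offset": [-0.215,-0.204,-0.036],"dr": [0,0,-0.029],"hand": 1}
    - {"offset": [-0.211,-0.209,-0.036],"dr": [0,0,-0.029],"hand": 1}
    - {"offset": [-0.206,-0.214,-0.036],"dr": [0,0,-0.029],"hand": 1}
    - {"offset": [-0.2,-0.218,-0.036],"dr": [0,0,-0.029],"hand": 1}

```text
time_s: 0.9
eef_pos: [334.5, 243.7, 265.9]
ee_rot: [-0.0, 0.092, 0.996, -0.0]
force: [0.6, 0.4, 0.4]
grip_width: 1.001
grip_force: 0.0
```

arm_command:
  increments:
    - {"offset": [-0.196,-0.223,-0.036],"dr": [0,0,-0.029],"hand": 1}
    - {"offset": [-0.191,-0.227,-0.036],"dr": [0,0,-0.029],"hand": 1}
    - {"offset": [-0.185,-0.232,-0.036],"dr": [0,0,-0.029],"hand": 1}
    - {"offset": [-0.18,-0.236,-0.036],"dr": [0,0,-0.029],"hand": 1}
    - {"offset": [-0.175,-0.24,-0.036],"dr": [0,0,-0.029],"hand": 1}
    - {"offset": [-0.169,-0.244,-0.036],"dr": [0,0,-0.029],"hand": 1}
    - {"offset": [-0.163,-0.248,-0.036],"dr": [0,0,-0.029],"hand": 1}
    - {"offset": [-0.158,-0.251,-0.036],"dr": [0,0,-0.029],"hand": 1}

```text
time_s: 1.7
eef_pos: [479.8, -1.5, 300.4]
ee_rot: [-0.0, 0.001, 1.0, 0.0]
force: [0.9, 0.3, -0.2]
grip_width: 1.004
grip_force: 0.0
```

```bash
cat > w.py <<'E'
import sys
from h import *
s=ctrl.sense();print(s["eef_pos"].round(1),s["joints"].round(2),s["time_s"])
c=ctrl.camera_info("wrist");a=ctrl.capture("wrist");cv2.imwrite(f"pics/{sys.argv[1]}.png",a[:,:,::-1]);np.savez(f"pics/{sys.argv[1]}.npz",**c)
m=copper(a);k,l,st,ce=cv2.connectedComponentsWithStats(m)
for i in range(1,k):
    if st[i,4]>300:
        M=(l==i).astype('uint8');h=cv2.convexHull(cv2.findNonZero(M));print(st[i],ce[i].round(1),cv2.approxPolyDP(h,4,True)[:,0].tolist())
E
python3 w.py wr1
```

```text
[479.8  -1.5 300.4] [-0.25  0.17  1.5   0.    1.47 -1.82] 1.7
[ 266  202   40   51 1703] [285.5 228.4] [[304, 250], [266, 248], [274, 202], [299, 204]]
[ 478  207   82   56 3221] [521.9 232.6] [[559, 248], [545, 260], [525, 261], [484, 231], [479, 215], [496, 207], [549, 217], [559, 224]]
```

View pics/wr1.png

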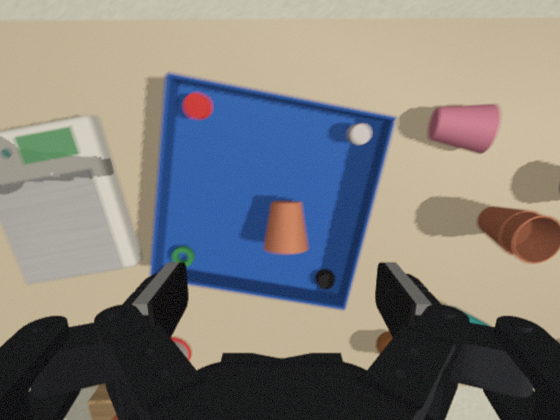

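The wrist view shows the cup with its mouth (wide end) at (266–304,249) and its base at (274–299,203). All the bin parts sit clear in their corners, and the stack rim is at (528,235).

Run:
```python
from h import *
c=dict(np.load("pics/wr1.npz"));T=ctrl.camera_info("top");r=lambda a:np.round(a,1)
a=cv2.imread("pics/wr1.png")[:,:,::-1].copy();m=copper(a)
for v in range(204,254,5):
    u=np.where(m[v,240:330])[0]+240
    if len(u):z=25+(v-204)/44*11;L,R=onz(c,u[0],v,z),onz(c,u[-1]+1,v,z);print(v,u[0],u[-1],r((L+R)/2),"w",r(abs(L-R)[1]))
print("bin corners",[r(onz(c,*p,45)) for p in [(168,74),(393,119),(346,307)]])
print("expected TCP px",proj(c,[556,3.5,66]),proj(c,[507,3,25]))
t=cv2.imread("pics/top0.png")[:,:,::-1].copy();m=copper(t)
for v in range(203,229,2):
    u=np.where(m[v,262:300])[0]+262
    if len(u):z=36-(v-203.4)/24*11;print("top",v,u[0],u[-1],r(onz(T,(u[0]+u[-1]+1)/2,v+.5,z)))
```

```text
204 272 299 [513.6   5.4  25. ] w 38.3
209 272 300 [520.3   6.   26.2] w 39.7
214 271 300 [527.    5.3  27.5] w 41.1
219 270 301 [533.8   5.3  28.8] w 43.9
224 269 302 [540.6   5.3  30. ] w 46.7
229 268 303 [547.4   5.3  31.2] w 49.5
234 267 303 [554.2   4.6  32.5] w 51.0
239 267 304 [561.1   5.3  33.8] w 52.4
244 266 305 [568.    5.2  35. ] w 55.3
249 268 305 [574.9   6.6  36.2] w 52.6
bin corners [array([ 351.9, -133.1,   45. ]), array([403.3, 134.8,  45. ]), array([660.3,  90.8,  45. ])]
expected TCP px [285.02665092 243.81973811] [284.26670376 199.32050569]
top 205 271 288 [568.8   5.4  35.3]
top 207 271 289 [563.1   4.   34.3]
top 209 271 288 [557.4   5.4  33.4]
top 211 272 288 [551.7   3.9  32.5]
top 213 272 288 [546.    3.9  31.6]
top 215 272 287 [540.3   5.3  30.7]
top 217 273 287 [534.6   3.8  29.8]
top 219 273 286 [528.9   5.3  28.8]
top 221 273 286 [523.1   5.2  27.9]
top 223 273 286 [517.4   5.2  27. ]
top 225 274 285 [511.7   5.2  26.1]
```

Run:
```python
from h import *
R=tool(0,-38);z=R.apply([0,0,1]);g=np.array([530.2,4.5,12.1]);pre=g-110*z;print(pre)
e=rows(pre,R,8);print();rows(g,R,8,start=e)
```

```text
[597.92276229   4.5         98.7811829 ]
o [-0.121, 0.011, 0.21] dr [-0.0, 0.106, -0.001]
o [-0.138, 0.011, 0.199] dr [-0.0, 0.106, -0.001]
o [-0.154, 0.011, 0.187] dr [-0.0, 0.106, -0.001]
o [-0.169, 0.011, 0.174] dr [-0.0, 0.106, -0.001]
o [-0.183, 0.011, 0.159] dr [-0.0, 0.106, -0.001]
o [-0.195, 0.011, 0.144] dr [-0.0, 0.106, -0.001]
o [-0.206, 0.011, 0.127] dr [-0.0, 0.106, -0.001]
o [-0.216, 0.01, 0.109] dr [-0.0, 0.106, -0.001]

o [0.0, 0.0, 0.115] dr [0.0, 0.0, 0.0]
o [0.0, 0.0, 0.115] dr [0.0, 0.0, 0.0]
o [-0.0, 0.0, 0.115] dr [0.0, 0.0, 0.0]
o [0.0, 0.0, 0.115] dr [0.0, 0.0, 0.0]
o [0.0, 0.0, 0.115] dr [0.0, 0.0, 0.0]
o [-0.0, 0.0, 0.115] dr [0.0, 0.0, 0.0]
o [0.0, 0.0, 0.115] dr [0.0, 0.0, 0.0]
o [0.0, 0.0, 0.115] dr [0.0, 0.0, 0.0]
```

arm_command:
  increments:
    - {"offset": [-0.121,0.011,0.21],"dr": [0,0.106,-0.001],"hand": 1}
    - {"offset": [-0.138,0.011,0.199],"dr": [0,0.106,-0.001],"hand": 1}
    - {"offset": [-0.154,0.011,0.187],"dr": [0,0.106,-0.001],"hand": 1}
    - {"offset": [-0.169,0.011,0.174],"dr": [0,0.106,-0.001],"hand": 1}
    - {"offset": [-0.183,0.011,0.159],"dr": [0,0.106,-0.001],"hand": 1}
    - {"offset": [-0.195,0.011,0.144],"dr": [0,0.106,-0.001],"hand": 1}
    - {"offset": [-0.206,0.011,0.127],"dr": [0,0.106,-0.001],"hand": 1}
    - {"offset": [-0.216,0.01,0.109],"dr": [0,0.106,-0.001],"hand": 1}

```text
time_s: 2.55
eef_pos: [595.5, 10.5, 97.5]
ee_rot: [-0.329, -0.001, 0.944, 0.001]
force: [0.0, -0.1, 0.9]
grip_width: 1.001
grip_force: 0.0
```

```bash
python3 w.py wr2;python3 - <<'E'
from h import *
R=tool(0,-38);rows([530.2,4.5,12.1],R,1)
c=dict(np.load("pics/wr2.npz"))
for X in ([508,4.5,25],[508,4.5+20.5,25],[508,-16,25],[573,35.5,35],[573,-26.5,35]):print(X,proj(c,X).round(1))
E
```

```text
[595.5  10.5  97.5] [-0.14  1.01  0.82 -0.1   1.98 -1.72] 2.55
[ 233  171   85  102 6409] [275.9 226.2] [[308, 266], [263, 271], [233, 257], [253, 183], [261, 174], [286, 172], [300, 181], [317, 253]]
o [0.016, -0.054, 0.824] dr [0.002, -0.031, 0.006]
[508, 4.5, 25] [273.5 182.7]
[508, 25.0, 25] [298.6 182.8]
[508, -16, 25] [248.4 182.6]
[573, 35.5, 35] [316.1 257.1]
[573, -26.5, 35] [228.2 256.9]
```

View pics/wr2.png

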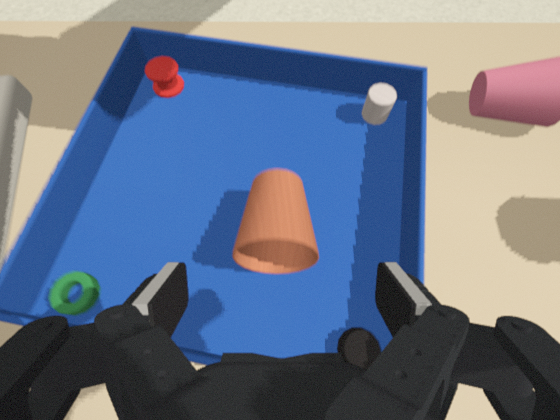

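The projected cup outline agrees within about 3 px (mouth (233–317,257), base near (276,175)), which puts the cup's y near 6. The fingers straddle it and the neighbours are clear. I descend along the approach line.

arm_command:
  increments:
    - {"offset": [0.005,-0.02,0.13],"dr": [0,-0.01,0],"hand": 1}
    - {"offset": [0.005,-0.02,0.13],"dr": [0,-0.01,0],"hand": 1}
    - {"offset": [0.005,0,0.13],"dr": [0,-0.01,0],"hand": 1}
    - {"offset": [0,0,0.13],"dr": [0,0,0],"hand": 1}
    - {"offset": [0,0,0.12],"dr": [0,0,0],"hand": 1}
    - {"offset": [0,0,0.06],"dr": [0,0,0],"hand": 1}
    - {"offset": [0,0,0],"dr": [0,0,0],"hand": 1}
    - {"offset": [0,0,0],"dr": [0,0,0],"hand": 1}

```text
time_s: 3.4
eef_pos: [543.3, 5.5, 33.4]
ee_rot: [-0.315, -0.001, 0.949, 0.001]
force: [0.3, -0.0, -0.0]
grip_width: 1.002
grip_force: 0.0
```

Run:
```python
from h import *
R=tool(0,-38);print(pose()[0]);rows([530.2,6,12.1],R,1)
```

```text
[543.27052799   5.50172327  33.3797287 ]
o [-0.019, 0.004, 0.207] dr [0.0, 0.027, 0.004]
```

arm_command:
  increments:
    - {"offset": [-0.008,0.004,0.07],"dr": [0,0.013,0.002],"hand": 1}
    - {"offset": [-0.007,0,0.07],"dr": [0,0.013,0.002],"hand": 1}
    - {"offset": [-0.004,0,0.065],"dr": [0,0,0],"hand": 1}
    - {"offset": [0,0,0],"dr": [0,0,0],"hand": 1}

```text
time_s: 3.8
eef_pos: [528.7, 6.2, 11.0]
ee_rot: [-0.327, -0.0, 0.945, 0.0]
force: [-0.1, -0.9, 0.1]
grip_width: 1.001
grip_force: 0.0
```

arm_command:
  increments:
    - {"offset": [0,0,0],"dr": [0,0,0],"hand": 0.3}
    - {"offset": [0,0,0],"dr": [0,0,0],"hand": -0.2}
    - {"offset": [0,0,0],"dr": [0,0,0],"hand": -0.3}
    - {"offset": [0,0,0],"dr": [0,0,0],"hand": -0.3}
    - {"offset": [0,0,0],"dr": [0,0,0],"hand": -0.3}
    - {"offset": [0,0,0],"dr": [0,0,0],"hand": -0.3}
  grip_force: 40

```text
time_s: 4.4
eef_pos: [530.2, 6.0, 12.7]
ee_rot: [-0.325, 0.0, 0.946, -0.0]
force: [3.7, 1.1, 5.3]
grip_width: 0.658
grip_force: 40.9
```

Run:
```python
from h import *
print(ctrl.sense());rows([500,5,150],tool(0,0),8)
```

```text
{'time_s': 4.4, 'joints': array([-0.16133562,  0.95527128,  1.16421317, -0.09942043,  1.67668342,
       -1.70899068]), 'dq': array([ 0.0007207 , -0.00149362, -0.00019651,  0.00071638,  0.00047794,
       -0.00163508]), 'tau': array([-3.22003216e-01, -5.70973098e+01, -1.79567957e+01, -3.84544199e-01,
        1.54176671e+00,  5.30053134e-03]), 'eef_pos': array([530.23042773,   6.00524316,  12.65512627]), 'ee_rot': array([-3.24717614e-01,  3.17139979e-05,  9.45811011e-01, -2.74315359e-05]), 'force': array([3.69822232, 1.10271279, 5.33337505]), 'wrist_torque': array([ 0.07230195, -0.21273201, -0.00436633]), 'grip_force': 40.856283458801954, 'grip_width': 0.6583741363298126}
o [0.113, -0.001, -0.094] dr [-0.0, -0.105, -0.0]
o [0.105, -0.001, -0.103] dr [-0.0, -0.105, -0.0]
o [0.096, -0.001, -0.111] dr [-0.0, -0.105, -0.0]
o [0.086, -0.001, -0.118] dr [-0.0, -0.105, -0.0]
o [0.076, -0.001, -0.125] dr [-0.0, -0.105, -0.0]
o [0.066, -0.001, -0.131] dr [-0.0, -0.105, -0.0]
o [0.055, -0.001, -0.136] dr [-0.0, -0.105, -0.0]
o [0.043, -0.001, -0.14] dr [-0.0, -0.105, -0.0]
```

arm_command:
  increments:
    - {"offset": [0.06,0,-0.08],"dr": [0,0,0],"hand": -0.3}
    - {"offset": [0.1,0,-0.13],"dr": [0,0,0],"hand": -0.3}
    - {"offset": [0.128,0,-0.164],"dr": [0,0,0],"hand": -0.3}
    - {"offset": [0.128,0,-0.164],"dr": [0,0,0],"hand": -0.3}
    - {"offset": [0.128,0,-0.164],"dr": [0,0,0],"hand": -0.3}
    - {"offset": [0.1,0,-0.13],"dr": [0,-0.05,0],"hand": -0.3}
    - {"offset": [0,0,0],"dr": [0,0,0],"hand": -0.3}

```text
time_s: 5.1
eef_pos: [531.0, 5.9, 141.4]
ee_rot: [-0.304, 0.0, 0.953, -0.0]
force: [0.2, 0.4, -0.2]
grip_width: 0.658
grip_force: 41.6
```

Run:
```python
from h import *
s=ctrl.sense();print(s["force"],s["wrist_torque"],s["grip_width"],s["joints"].round(2),s["eef_pos"])
az=-29
R=tool(az,42.8);h=np.array([np.cos(np.radians(az)),np.sin(np.radians(az)),0])
z=R.apply([0,0,1])
# grasp point 24 back of TCP; cup base = 38 below it
P=np.array([539,-300,45+38+60])+24*z;print(P)
e=rows([480,-60,200],tool(0,0),5);print()
rows(P,R,11,start=e)
```

```text
[ 0.24600138  0.40500028 -0.2016068 ] [ 0.03677913 -0.48816899 -0.0409095 ] 0.6579624342466274 [-0.16  0.77  1.13 -0.1   1.85 -1.73] [530.95645048   5.91426028 141.39259144]
[ 553.26206611 -307.90559234  125.39048325]
o [0.126, -0.11, -0.03] dr [-0.0, -0.157, -0.0]
o [0.121, -0.11, -0.046] dr [-0.0, -0.157, -0.0]
o [0.115, -0.11, -0.06] dr [-0.0, -0.157, -0.0]
o [0.106, -0.11, -0.074] dr [-0.0, -0.157, -0.0]
o [0.096, -0.11, -0.086] dr [-0.0, -0.157, -0.0]

o [-0.056, -0.188, 0.057] dr [0.022, -0.085, 0.056]
o [-0.06, -0.184, 0.064] dr [0.022, -0.085, 0.056]
o [-0.063, -0.18, 0.071] dr [0.022, -0.085, 0.056]
o [-0.066, -0.176, 0.078] dr [0.022, -0.085, 0.056]
o [-0.068, -0.172, 0.086] dr [0.022, -0.085, 0.056]
o [-0.07, -0.167, 0.093] dr [0.022, -0.085, 0.056]
o [-0.071, -0.163, 0.101] dr [0.022, -0.085, 0.056]
o [-0.071, -0.158, 0.108] dr [0.022, -0.085, 0.056]
o [-0.07, -0.153, 0.115] dr [0.022, -0.085, 0.056]
o [-0.069, -0.148, 0.123] dr [0.022, -0.085, 0.056]
o [-0.067, -0.143, 0.13] dr [0.022, -0.085, 0.056]
```

arm_command:
  increments:
    - {"offset": [0.126,-0.11,-0.03],"dr": [0,-0.157,0],"hand": -0.3}
    - {"offset": [0.121,-0.11,-0.046],"dr": [0,-0.157,0],"hand": -0.3}
    - {"offset": [0.115,-0.11,-0.06],"dr": [0,-0.157,0],"hand": -0.3}
    - {"offset": [0.106,-0.11,-0.074],"dr": [0,-0.157,0],"hand": -0.3}
    - {"offset": [0.096,-0.11,-0.086],"dr": [0,-0.157,0],"hand": -0.3}

```text
time_s: 5.6
eef_pos: [478.8, -60.3, 197.0]
ee_rot: [-0.002, 0.0, 1.0, -0.0]
force: [1.4, -0.5, -0.9]
grip_width: 0.661
grip_force: 41.5
```

arm_command:
  increments:
    - {"offset": [-0.056,-0.188,0.057],"dr": [0.022,-0.085,0.056],"hand": -0.3}
    - {"offset": [-0.06,-0.184,0.064],"dr": [0.022,-0.085,0.056],"hand": -0.3}
    - {"offset": [-0.063,-0.18,0.071],"dr": [0.022,-0.085,0.056],"hand": -0.3}
    - {"offset": [-0.066,-0.176,0.078],"dr": [0.022,-0.085,0.056],"hand": -0.3}
    - {"offset": [-0.068,-0.172,0.086],"dr": [0.022,-0.085,0.056],"hand": -0.3}
    - {"offset": [-0.07,-0.167,0.093],"dr": [0.022,-0.085,0.056],"hand": -0.3}
    - {"offset": [-0.071,-0.163,0.101],"dr": [0.022,-0.085,0.056],"hand": -0.3}
    - {"offset": [-0.071,-0.158,0.108],"dr": [0.022,-0.085,0.056],"hand": -0.3}

```text
time_s: 6.4
eef_pos: [532.1, -240.9, 141.0]
ee_rot: [0.259, 0.174, 0.948, -0.068]
force: [0.8, -0.2, -1.4]
grip_width: 0.654
grip_force: 41.6
```

Run:
```python
from h import *
s=ctrl.sense();print(s["force"],s["wrist_torque"],s["grip_width"],s["joints"].round(2),s["eef_pos"])
rows([ 553.3, -307.9,  125.4],tool(-29,42.8),6)
```

```text
[ 0.83449254 -0.16051567 -1.36744428] [ 0.14085819  0.26269148 -0.01630955] 0.6541447574995753 [-0.68  0.31  1.87  0.29  0.45 -2.12] [ 532.06014135 -240.91958671  141.00900305]
o [-0.04, -0.075, 0.053] dr [0.01, -0.043, 0.028]
o [-0.04, -0.074, 0.055] dr [0.01, -0.043, 0.028]
o [-0.039, -0.072, 0.057] dr [0.01, -0.043, 0.028]
o [-0.039, -0.071, 0.059] dr [0.01, -0.043, 0.028]
o [-0.039, -0.07, 0.06] dr [0.01, -0.043, 0.028]
o [-0.038, -0.068, 0.062] dr [0.01, -0.043, 0.028]
```

arm_command:
  increments:
    - {"offset": [-0.04,-0.075,0.053],"dr": [0.01,-0.043,0.028],"hand": -0.3}
    - {"offset": [-0.04,-0.074,0.055],"dr": [0.01,-0.043,0.028],"hand": -0.3}
    - {"offset": [-0.039,-0.072,0.057],"dr": [0.01,-0.043,0.028],"hand": -0.3}
    - {"offset": [-0.039,-0.071,0.059],"dr": [0.01,-0.043,0.028],"hand": -0.3}
    - {"offset": [-0.039,-0.07,0.06],"dr": [0.01,-0.043,0.028],"hand": -0.3}
    - {"offset": [-0.038,-0.068,0.062],"dr": [0.01,-0.043,0.028],"hand": -0.3}
    - {"offset": [0,0,0],"dr": [0,0,0],"hand": -0.3}
    - {"offset": [0,0,0],"dr": [0,0,0],"hand": -0.3}

```text
time_s: 7.2
eef_pos: [553.7, -306.7, 125.8]
ee_rot: [0.352, 0.233, 0.902, -0.09]
force: [-0.3, 0.2, -0.4]
grip_width: 0.659
grip_force: 41.6
```

Run:
```python
from h import *
s=ctrl.sense();print(s["force"],s["grip_width"],s["joints"].round(2),s["eef_pos"])
rows([ 553.3, -307.9,  125.4],tool(-29,42.8),1)
a=ctrl.capture("scene");b=ctrl.capture("top");w=ctrl.capture("wrist");np.savez("pics/wr3.npz",**ctrl.camera_info("wrist"))
cv2.imwrite("pics/s3.png",a[:,:,::-1]);cv2.imwrite("pics/t3.png",b[:,:,::-1]);cv2.imwrite("pics/w3.png",w[:,:,::-1])
A=cv2.resize(a[165:285,90:250],(533,400),interpolation=3);B=cv2.resize(b[170:270,340:420],(266,333),interpolation=3)
o=np.zeros((600,800,3),'uint8');o[:400,:533]=A;o[:333,534:]=B;o[400:,:267]=cv2.resize(w,(267,200));o[400:,270:470]=cv2.resize(a[:,:],(200,200))
cv2.imwrite("pics/c3.png",o[:,:,::-1])
```

```text
[-0.2809066   0.20629522 -0.35714867] 0.6588955020802901 [-0.76  0.4   1.89  0.96  0.21 -2.71] [ 553.6763096  -306.67408147  125.84012838]
o [0.001, -0.01, 0.004] dr [0.003, -0.004, 0.001]
```

View pics/c3.png

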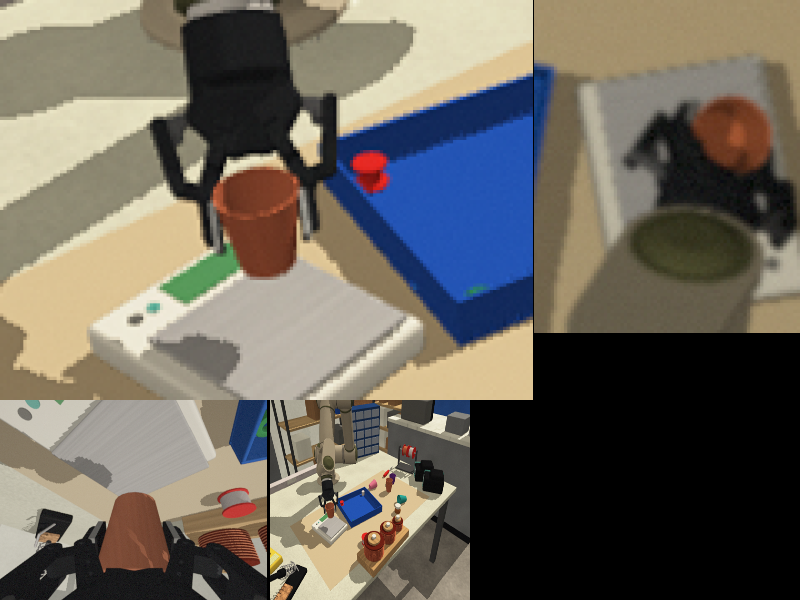

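The crops show the cup gripped and about upright over the pan (scene pixels about (165,230)), with nothing disturbed. The wrist is near a singularity, so I'll turn the tool into the arm's plane. I'm checking the cup's lean numerically first.

Run:
```python
from h import *
S=ctrl.camera_info("scene");T=ctrl.camera_info("top")
a=cv2.imread("pics/s3.png")[:,:,::-1].copy();m=copper(a);m[:,:120]=0;m[:,200:]=0;m[:200]=0;m[260:]=0
p=cv2.findNonZero(m)[:,0];print("bbox",p.min(0),p.max(0))
for v in range(p[:,1].min(),p[:,1].max()+1,3):
    u=p[p[:,1]==v,0];print(v,u.min(),u.max()+1)
P,R=pose();g=P-24*R.apply([0,0,1])
for dz in(-38,0,27):
    X=g+[0,0,dz];print(dz,X.round(1),proj(S,X).round(1),proj(T,X).round(1))
b=cv2.imread("pics/t3.png")[:,:,::-1].copy();m=copper(b);m[:,:380]=0;m[:,425:]=0;m[:180]=0;m[240:]=0
p=cv2.findNonZero(m);x=cv2.minEnclosingCircle(p);print("top rim",x,onz(T,*x[0],g[2]+27).round(1))
rows(g+24*tool(-43,42.8).apply([0,0,1])+[0,1,0],tool(-43,42.8),8,pc=[0,0,-24])
```

```text
bbox [153 215] [179 247]
215 166 173
218 158 180
221 154 180
224 153 179
227 155 180
230 156 179
233 157 179
236 159 179
239 160 179
242 162 179
245 163 177
-38 [ 539.8 -298.9  106.5] [169.4 242.4] [392.2 213.4]
0 [ 539.8 -298.9  144.5] [167.3 229.9] [396. 212.]
27 [ 539.8 -298.9  171.5] [165.8 220.8] [398.9 211. ]
top rim ((398.8592834472656, 211.1736602783203), 12.572362899780273) [ 539.3 -298.9  171.5]
o [0.0, -0.003, -0.0] dr [0.027, -0.0, 0.029]
o [0.0, -0.003, -0.0] dr [0.027, -0.0, 0.029]
o [0.0, -0.003, -0.0] dr [0.027, -0.0, 0.029]
o [0.0, -0.003, -0.0] dr [0.027, -0.0, 0.029]
o [0.0, -0.003, -0.0] dr [0.027, -0.0, 0.029]
o [0.0, -0.003, -0.0] dr [0.027, -0.0, 0.029]
o [0.001, -0.003, -0.0] dr [0.027, -0.0, 0.029]
o [0.001, -0.003, -0.001] dr [0.027, -0.0, 0.029]
```

arm_command:
  increments:
    - {"offset": [0,-0.003,0],"dr": [0.027,0,0.029],"hand": -0.3}
    - {"offset": [0,-0.003,0],"dr": [0.027,0,0.029],"hand": -0.3}
    - {"offset": [0,-0.003,0],"dr": [0.027,0,0.029],"hand": -0.3}
    - {"offset": [0,-0.003,0],"dr": [0.027,0,0.029],"hand": -0.3}
    - {"offset": [0,-0.003,0],"dr": [0.027,0,0.029],"hand": -0.3}
    - {"offset": [0,-0.003,0],"dr": [0.027,0,0.029],"hand": -0.3}
    - {"offset": [0,-0.003,0],"dr": [0.027,0,0.029],"hand": -0.3}
    - {"offset": [0,-0.003,0],"dr": [0.027,0,0.029],"hand": -0.3}

```text
time_s: 8.15
eef_pos: [552.3, -309.0, 126.7]
ee_rot: [0.339, 0.333, 0.87, -0.13]
force: [-0.0, 0.9, -1.9]
grip_width: 0.657
grip_force: 41.6
```

Run:
```python
from h import *
s=ctrl.sense();print(s["force"],s["grip_width"],s["joints"].round(2),s["eef_pos"])
R=tool(-43,42.8);z=R.apply([0,0,1]);P,R0=pose();print("z err",(R0.inv()*R).as_rotvec(degrees=True))
rows(np.array([539.5,-299,45+38+8])+24*z,R,8,pc=[0,0,-24])
```

```text
[-0.02322619  0.93323482 -1.8651097 ] 0.6573031316016789 [-0.68  0.41  1.87 -0.29  0.12 -1.25] [ 552.27175659 -308.96065352  126.65721891]
z err [ 0.73618158 -0.17449479  0.82662033]
o [0.037, -0.001, 0.041] dr [0.002, -0.0, 0.002]
o [0.037, -0.001, 0.041] dr [0.002, -0.0, 0.002]
o [0.037, -0.001, 0.041] dr [0.002, -0.0, 0.002]
o [0.038, -0.001, 0.041] dr [0.002, -0.0, 0.002]
o [0.038, -0.001, 0.041] dr [0.002, -0.0, 0.002]
o [0.038, -0.001, 0.041] dr [0.002, -0.0, 0.002]
o [0.038, -0.001, 0.041] dr [0.002, -0.0, 0.002]
o [0.038, -0.001, 0.041] dr [0.002, -0.0, 0.002]
```

Run:
```python
from h import *
R=tool(-43,42.8);z=R.apply([0,0,1])
e=rows(np.array([564,-315,135])+24*z,R,4,pc=[0,0,-24]);print()
rows(np.array([564,-315,45+38+10])+24*z,R,4,pc=[0,0,-24],start=e)
```

```text
o [-0.031, 0.006, 0.055] dr [0.004, -0.001, 0.005]
o [-0.031, 0.007, 0.055] dr [0.004, -0.001, 0.005]
o [-0.031, 0.007, 0.055] dr [0.004, -0.001, 0.005]
o [-0.031, 0.007, 0.055] dr [0.004, -0.001, 0.005]

o [0.059, -0.0, 0.064] dr [0.0, 0.0, 0.0]
o [0.059, -0.0, 0.064] dr [0.0, 0.0, 0.0]
o [0.059, -0.0, 0.064] dr [0.0, 0.0, 0.0]
o [0.059, -0.0, 0.064] dr [0.0, 0.0, 0.0]
```

arm_command:
  increments:
    - {"offset": [-0.031,0.006,0.055],"dr": [0.004,0,0.005],"hand": -0.3}
    - {"offset": [-0.031,0.007,0.055],"dr": [0.004,0,0.005],"hand": -0.3}
    - {"offset": [-0.031,0.007,0.055],"dr": [0.004,0,0.005],"hand": -0.3}
    - {"offset": [-0.031,0.007,0.055],"dr": [0.004,0,0.005],"hand": -0.3}
    - {"offset": [0.059,0,0.064],"dr": [0,0,0],"hand": -0.3}
    - {"offset": [0.059,0,0.064],"dr": [0,0,0],"hand": -0.3}
    - {"offset": [0,0,0],"dr": [0,0,0],"hand": -0.3}

```text
time_s: 8.85
eef_pos: [575.4, -325.7, 94.7]
ee_rot: [0.337, 0.342, 0.867, -0.132]
force: [-0.2, 0.4, -2.2]
grip_width: 0.658
grip_force: 41.6
```

```bash
cat > st.py <<'E'
from h import *
s=ctrl.sense();print(s["force"].round(1),s["wrist_torque"].round(2),s["grip_width"].round(3),s["joints"].round(2),s["eef_pos"].round(1),s["time_s"])
R=tool(-43,42.8);z=R.apply([0,0,1]);P,R0=pose();print("err deg",(R0.inv()*R).as_rotvec(degrees=True).round(1),"grasp",(P-24*R0.apply([0,0,1])).round(1))
rows(np.array([564,-315,45+38+10])+24*z,R,4,pc=[0,0,-24])
E
python3 st.py
```

```text
Traceback (most recent call last):
  File "st.py", line 2, in <module>
    s=ctrl.sense();print(s["force"].round(1),s["wrist_torque"].round(2),s["grip_width"].round(3),s["joints"].round(2),s["eef_pos"].round(1),s["time_s"])
                                                                        ^^^^^^^^^^^^^^^^^^^^^
AttributeError: 'float' object has no attribute 'round'
```

```bash
sed -i 's/s\["grip_width"\].round(3)/round(s["grip_width"],3)/' st.py; python3 st.py
```

```text
[-0.2  0.4 -2.2] [0.25 0.32 0.01] 0.658 [-0.67  0.52  1.8  -0.58  0.1  -0.93] [ 575.4 -325.7   94.7] 8.85
err deg [ 0.  -0.3 -0. ] grasp [ 563.5 -314.7  112.4]
o [0.026, 0.0, 0.031] dr [0.0, -0.002, -0.0]
o [0.026, 0.0, 0.031] dr [0.0, -0.002, -0.0]
o [0.026, 0.0, 0.031] dr [0.0, -0.002, -0.0]
o [0.026, 0.0, 0.031] dr [0.0, -0.002, -0.0]
```

arm_command:
  increments:
    - {"offset": [0.026,0,0.029],"dr": [0,0,0],"hand": -0.3}
    - {"offset": [0.026,0,0.029],"dr": [0,0,0],"hand": -0.3}
    - {"offset": [0.026,0,0.029],"dr": [0,0,0],"hand": -0.3}
    - {"offset": [0.026,0,0.029],"dr": [0,0,0],"hand": -0.3}
    - {"offset": [0.013,0,0.014],"dr": [0,0,0],"hand": -0.3}
    - {"offset": [0,0,0],"dr": [0,0,0],"hand": -0.3}

```text
time_s: 9.45
eef_pos: [576.1, -326.4, 75.5]
ee_rot: [0.339, 0.342, 0.867, -0.133]
force: [0.0, -0.4, -0.8]
grip_width: 0.659
grip_force: 41.6
```

```bash
python3 st.py
python3 - <<'E'
from h import *
S=ctrl.camera_info("scene");a=ctrl.capture("scene");cv2.imwrite("pics/s4.png",a[:,:,::-1]);m=copper(a);m[:,:120]=0;m[:,220:]=0;m[:200]=0;m[300:]=0
p=cv2.findNonZero(m)[:,0];print("bbox",p.min(0),p.max(0));P,R=pose();g=P-24*R.apply([0,0,1])
for v in range(p[:,1].max()-8,p[:,1].max()+1,2):
    u=p[p[:,1]==v,0];print(v,u.min(),u.max()+1)
n=np.array([-.747,.664,0])*-20.5 # front edge towards camera
n=S["R"].T@np.array([0,1,0]);n[2]=0;n=n/np.linalg.norm(n)*20.5
for z in(45,50,55,60):print(z,proj(S,[*(g+n)[:2],z]).round(1))
E
```

```text
[ 0.  -0.4 -0.8] [ 0.3   0.31 -0.06] 0.659 [-0.67  0.55  1.81 -1.01  0.06 -0.5 ] [ 576.1 -326.4   75.5] 9.45
err deg [ 0.  -0.2 -0. ] grasp [ 564.2 -315.3   93.2]
o [0.001, 0.0, -0.0] dr [0.0, -0.001, -0.0]
o [0.001, 0.0, -0.0] dr [0.0, -0.001, -0.0]
o [0.001, 0.0, -0.0] dr [0.0, -0.001, -0.0]
o [0.001, 0.0, -0.0] dr [0.0, -0.001, -0.0]
bbox [156 239] [182 271]
263 163 181
265 164 181
267 165 180
269 165 179
271 167 176
45 [170.8 274.6]
50 [170.5 273.1]
55 [170.2 271.5]
60 [169.9 270. ]
```

The base sits about 10 mm above the pan, as expected. q4 and q5 are close to their limits, so I ease the tool pitch by 4° about the grasp point. The cup's base can then square itself on the pan.

Run:
```python
from h import *
R=tool(-42,38.8);z=R.apply([0,0,1])
e=rows(np.array([564,-315,90])+24*z,R,5,pc=[0,0,-24]);print()
rows(np.array([564,-315,85])+24*z,R,3,pc=[0,0,-24],start=e)
```

```text
o [0.007, 0.0, 0.004] dr [-0.003, 0.017, -0.004]
o [0.007, 0.0, 0.004] dr [-0.003, 0.017, -0.004]
o [0.007, 0.0, 0.004] dr [-0.003, 0.017, -0.004]
o [0.007, 0.0, 0.004] dr [-0.003, 0.017, -0.004]
o [0.007, 0.0, 0.004] dr [-0.003, 0.017, -0.004]

o [0.009, 0.0, 0.011] dr [0.0, 0.0, 0.0]
o [0.009, 0.0, 0.011] dr [0.0, 0.0, 0.0]
o [0.009, 0.0, 0.011] dr [0.0, 0.0, 0.0]
```

arm_command:
  increments:
    - {"offset": [0.007,0,0.004],"dr": [-0.003,0.017,-0.004],"hand": -0.3}
    - {"offset": [0.007,0,0.004],"dr": [-0.003,0.017,-0.004],"hand": -0.3}
    - {"offset": [0.007,0,0.004],"dr": [-0.003,0.017,-0.004],"hand": -0.3}
    - {"offset": [0.007,0,0.004],"dr": [-0.003,0.017,-0.004],"hand": -0.3}
    - {"offset": [0.007,0,0.004],"dr": [-0.003,0.017,-0.004],"hand": -0.3}
    - {"offset": [0.009,0,0.011],"dr": [0,0,0],"hand": -0.3}
    - {"offset": [0.009,0,0.011],"dr": [0,0,0],"hand": -0.3}
    - {"offset": [0,0,0],"dr": [0,0,0],"hand": -0.3}

```text
time_s: 10.3
eef_pos: [574.7, -325.1, 67.1]
ee_rot: [0.311, 0.337, 0.88, -0.119]
force: [-0.3, -0.6, -1.2]
grip_width: 0.656
grip_force: 41.6
```

```bash
python3 st.py
```

```text
[-0.3 -0.6 -1.2] [ 0.29  0.3  -0.04] 0.656 [-0.68  0.56  1.78 -0.28  0.12 -1.25] [ 574.7 -325.1   67.1] 10.3
err deg [ 0.7 -3.9  0.8] grasp [ 563.4 -315.1   85.7]
o [-0.013, 0.0, -0.011] dr [0.004, -0.022, 0.005]
o [-0.014, 0.0, -0.011] dr [0.004, -0.022, 0.005]
o [-0.014, 0.0, -0.011] dr [0.004, -0.022, 0.005]
o [-0.014, 0.0, -0.011] dr [0.004, -0.022, 0.005]
```

arm_command:
  increments:
    - {"offset": [0.005,0,0.007],"dr": [0,0,0],"hand": -0.3}
    - {"offset": [0.005,0,0.007],"dr": [0,0,0],"hand": -0.3}
    - {"offset": [0,0,0],"dr": [0,0,0],"hand": -0.3}
  grip_force: 25

```text
time_s: 10.6
eef_pos: [575.1, -325.5, 65.6]
ee_rot: [0.312, 0.337, 0.88, -0.119]
force: [-0.1, 0.4, 0.0]
grip_width: 0.659
grip_force: 41.5
```

```bash
python3 st.py
```

```text
[-0.1  0.4  0. ] [0.2  0.27 0.03] 0.659 [-0.68  0.57  1.78 -0.29  0.12 -1.24] [ 575.1 -325.5   65.6] 10.6
err deg [ 0.7 -3.8  0.8] grasp [ 563.8 -315.4   84.2]
o [-0.015, 0.0, -0.014] dr [0.004, -0.021, 0.004]
o [-0.015, 0.0, -0.014] dr [0.004, -0.021, 0.004]
o [-0.015, 0.0, -0.014] dr [0.004, -0.021, 0.004]
o [-0.015, 0.0, -0.014] dr [0.004, -0.021, 0.004]
```

arm_command:
  increments:
    - {"offset": [0.005,0,0.007],"dr": [0,0,0],"hand": -0.3}
    - {"offset": [0.005,0,0.007],"dr": [0,0,0],"hand": -0.3}
    - {"offset": [0,0,0],"dr": [0,0,0],"hand": -0.3}
  grip_force: 25

```text
time_s: 10.9
eef_pos: [576.2, -326.4, 65.6]
ee_rot: [0.314, 0.337, 0.88, -0.12]
force: [-3.6, 1.1, 11.5]
grip_width: 0.659
grip_force: 40.3
```

```bash
python3 st.py|head -2
```

```text
[-3.6  1.1 11.5] [-0.37 -0.13 -0.15] 0.659 [-0.68  0.57  1.78 -0.3   0.11 -1.23] [ 576.2 -326.4   65.6] 10.9
err deg [ 0.7 -3.6  0.8] grasp [ 564.9 -316.3   84.2]
```

arm_command:
  increments:
    - {"offset": [-0.004,0,0],"dr": [0.003,-0.03,0.003],"hand": -0.3}
    - {"offset": [-0.004,0,0],"dr": [0.003,-0.03,0.003],"hand": -0.3}
    - {"offset": [0,0,0],"dr": [0,0,0],"hand": -0.3}

```text
time_s: 11.2
eef_pos: [576.2, -326.6, 65.8]
ee_rot: [0.329, 0.337, 0.873, -0.128]
force: [-2.6, 4.7, 9.7]
grip_width: 0.658
grip_force: 40.4
```

```bash
python3 st.py|head -2
```

```text
[-2.6  4.7  9.7] [ 0.09 -0.24  0.23] 0.658 [-0.68  0.57  1.8  -0.72  0.06 -0.81] [ 576.2 -326.6   65.8] 11.2
err deg [ 0.4 -1.5  0.6] grasp [ 564.5 -315.9   83.8]
```

arm_command:
  increments:
    - {"offset": [0,0,0],"dr": [0,0,0],"hand": 0.5}
    - {"offset": [0,0,0],"dr": [0,0,0],"hand": 1}
    - {"offset": [0,0,0],"dr": [0,0,0],"hand": 1}
    - {"offset": [0,0,0],"dr": [0,0,0],"hand": 1}
    - {"offset": [0,0,0],"dr": [0,0,0],"hand": 1}

```text
time_s: 11.7
eef_pos: [575.0, -326.5, 63.7]
ee_rot: [0.326, 0.338, 0.873, -0.128]
force: [-0.1, -0.5, -0.5]
grip_width: 1.001
grip_force: 0.0
```

arm_command:
  increments:
    - {"offset": [0,0,-0.08],"dr": [0,0,0],"hand": 1}
    - {"offset": [0,0,-0.15],"dr": [0,0,0],"hand": 1}
    - {"offset": [0,0,-0.2],"dr": [0,0,0],"hand": 1}
    - {"offset": [0,0,-0.2],"dr": [0,0,0],"hand": 1}
    - {"offset": [0,0,-0.2],"dr": [0,0,0],"hand": 1}
    - {"offset": [0,0,-0.2],"dr": [0,0,0],"hand": 1}
    - {"offset": [0,0,0],"dr": [0,0,0],"hand": 1}

```text
time_s: 12.4
eef_pos: [515.2, -271.2, 159.3]
ee_rot: [0.328, 0.337, 0.873, -0.128]
force: [0.0, -1.1, 0.2]
grip_width: 0.996
grip_force: 0.0
```

```bash
python3 st.py|head -2
python3 - <<'E'
from h import *
S=ctrl.camera_info("scene");T=ctrl.camera_info("top")
a=ctrl.capture("scene");b=ctrl.capture("top");cv2.imwrite("pics/s5.png",a[:,:,::-1]);cv2.imwrite("pics/t5.png",b[:,:,::-1])
m=copper(a);m[:,:120]=0;m[:,220:]=0;m[:200]=0;m[300:]=0
p=cv2.findNonZero(m)[:,0];print("bbox",p.min(0),p.max(0))
m=copper(b);m[:,375:]&=255;m[:,:375]=0;m[:,430:]=0;m[:175]=0;m[245:]=0
p=cv2.findNonZero(m);x=cv2.minEnclosingCircle(p);print("top rim",x,onz(T,*x[0],110).round(1),len(p))
A=cv2.resize(a[190:290,90:250],(640,400),interpolation=3);B=cv2.resize(b[165:275,340:430],(160,196),interpolation=3)
o=np.zeros((400,800,3),'uint8');o[:,:640]=A;o[:196,640:]=B;cv2.imwrite("pics/c5.png",o[:,:,::-1])
# aim for top-down grip
P=x=onz(T,*x[0],110);print(np.degrees(np.arctan2(P[1],P[0])))
E
```

```text
[ 0.  -1.1  0.2] [ 0.22  0.21 -0.05] 0.996 [-0.66  0.26  1.96 -0.26  0.2  -1.26] [ 515.2 -271.2  159.3] 12.4
err deg [ 0.4 -1.6  0.6] grasp [ 503.5 -260.5  177.3]
bbox [157 242] [182 275]
top rim ((397.7289123535156, 204.3674774169922), 11.842085838317871) [ 564.3 -313.5  110. ] 398
-29.053320588402958
```

View pics/c5.png

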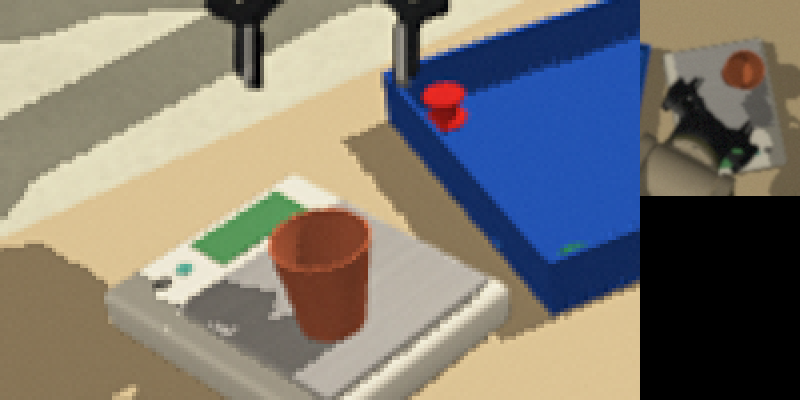

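The cup stands upright on the pan, with its rim at (320,240) in the crop (about (564,-314) on the bench), and the fingers are clear. Next I go above it with the tool pointing down.

Run:
```python
from h import *
rows([564.5,-314.5,215],tool(-29,0),10)
```

```text
o [-0.073, 0.001, -0.001] dr [-0.011, 0.091, -0.028]
o [-0.072, -0.0, -0.006] dr [-0.011, 0.091, -0.028]
o [-0.072, -0.002, -0.011] dr [-0.011, 0.091, -0.028]
o [-0.071, -0.003, -0.016] dr [-0.011, 0.091, -0.028]
o [-0.069, -0.005, -0.021] dr [-0.011, 0.091, -0.028]
o [-0.067, -0.006, -0.026] dr [-0.011, 0.091, -0.028]
o [-0.065, -0.007, -0.031] dr [-0.011, 0.091, -0.028]
o [-0.063, -0.008, -0.036] dr [-0.011, 0.091, -0.028]
o [-0.06, -0.009, -0.04] dr [-0.011, 0.091, -0.028]
o [-0.057, -0.01, -0.044] dr [-0.011, 0.091, -0.028]
```

arm_command:
  increments:
    - {"offset": [-0.073,0.001,-0.001],"dr": [-0.011,0.091,-0.028],"hand": 1}
    - {"offset": [-0.072,0,-0.006],"dr": [-0.011,0.091,-0.028],"hand": 1}
    - {"offset": [-0.072,-0.002,-0.011],"dr": [-0.011,0.091,-0.028],"hand": 1}
    - {"offset": [-0.071,-0.003,-0.016],"dr": [-0.011,0.091,-0.028],"hand": 1}
    - {"offset": [-0.069,-0.005,-0.021],"dr": [-0.011,0.091,-0.028],"hand": 1}
    - {"offset": [-0.067,-0.006,-0.026],"dr": [-0.011,0.091,-0.028],"hand": 1}
    - {"offset": [-0.065,-0.007,-0.031],"dr": [-0.011,0.091,-0.028],"hand": 1}
    - {"offset": [-0.063,-0.008,-0.036],"dr": [-0.011,0.091,-0.028],"hand": 1}

```text
time_s: 13.3
eef_pos: [554.7, -306.5, 202.1]
ee_rot: [0.064, 0.272, 0.96, -0.025]
force: [0.2, -0.6, -1.5]
grip_width: 1.002
grip_force: 0.0
```

arm_command:
  increments:
    - {"offset": [-0.06,-0.009,-0.04],"dr": [-0.011,0.091,-0.028],"hand": 1}
    - {"offset": [-0.057,-0.01,-0.044],"dr": [-0.011,0.091,-0.028],"hand": 1}
    - {"offset": [0,0,0],"dr": [0,0,0],"hand": 1}
    - {"offset": [0,0,0],"dr": [0,0,0],"hand": 1}

```text
time_s: 13.7
eef_pos: [564.5, -314.5, 213.0]
ee_rot: [-0.001, 0.252, 0.968, 0.001]
force: [0.3, 0.0, 0.7]
grip_width: 0.998
grip_force: 0.0
```

```bash
cat > rim.py <<'E'
from h import *
import sys
# rim circle (top plane at height z) from the wrist view: ellipse of the copper blob -> rays onto z
def rim(c,a,z,near):
    m=copper(a);m=cv2.morphologyEx(m,cv2.MORPH_CLOSE,np.ones((5,5)));k,l,st,ce=cv2.connectedComponentsWithStats(m)
    q=proj(c,[*near,z]);i=min((j for j in range(1,k) if st[j,4]>500),key=lambda j:np.linalg.norm(ce[j]-q))
    p=cv2.findNonZero((l==i).astype('uint8'));h=cv2.convexHull(p)[:,0]
    X=np.array([onz(c,u+.5,v+.5,z)[:2] for u,v in h]);
    # robust circle of radius 31: start from near, keep points consistent
    from scipy.optimize import least_squares
    f=least_squares(lambda t:np.linalg.norm(X-t,axis=1)-31,near,loss="soft_l1",f_scale=1.)
    r=f.fun;print("blob",st[i],"centre",f.x.round(1),"inliers",(abs(r)<2).sum(),"/",len(r),"res",r.round(1).tolist());return f.x
n=sys.argv[1];z,x,y=map(float,sys.argv[2:5])
s=ctrl.sense();print(s["eef_pos"].round(1),s["joints"].round(2),s["time_s"])
c=ctrl.camera_info("wrist");a=ctrl.capture("wrist");cv2.imwrite(f"pics/{n}.png",a[:,:,::-1]);np.savez(f"pics/{n}.npz",**c)
rim(c,a,z,(x,y))
E
python3 rim.py w6 110 564 -314; python3 -c "
from h import *
print(rows([564.5,-314.5,215],tool(-29,0),1))"
```

```text
[ 564.5 -314.5  213. ] [-0.69  0.6   1.11  0.    1.43 -1.75] 13.7
blob [ 243  177   76   72 4248] centre [ 565.5 -314.7] inliers 39 / 39 res [-0.6, -0.8, -0.8, -0.9, -0.9, -0.7, -0.8, -0.7, -1.0, -0.8, -1.0, -1.0, -0.8, -0.9, -0.8, -0.7, -0.7, -0.8, -0.4, -0.6, -0.5, -0.5, -0.5, -0.4, -0.3, -0.6, -0.6, -0.7, -0.8, -0.7, -0.7, -0.6, -0.7, -0.6, -0.9, -0.7, -0.7, -0.5, -0.8]
o [-0.003, -0.001, -0.013] dr [0.002, -0.003, -0.003]
(array([ 564.5, -314.5,  215. ]), Rotation.from_matrix(array([[-0.87461971,  0.48480962,  0.        ],
                            [ 0.48480962,  0.87461971,  0.        ],
                            [ 0.        ,  0.        , -1.        ]])))
```

The rim fit is clean: centre (565.5, -314.7), residuals under 1 mm. I descend to grip near the rim.

arm_command:
  increments:
    - {"offset": [-0.008,0.003,0.1],"dr": [0.002,-0.003,-0.003],"hand": 1}
    - {"offset": [0,0,0.2],"dr": [0,0,0],"hand": 1}
    - {"offset": [0,0,0.2],"dr": [0,0,0],"hand": 1}
    - {"offset": [0,0,0.2],"dr": [0,0,0],"hand": 1}
    - {"offset": [0,0,0.2],"dr": [0,0,0],"hand": 1}
    - {"offset": [0,0,0.1],"dr": [0,0,0],"hand": 1}
    - {"offset": [0,0,0.05],"dr": [0,0,0],"hand": 1}
    - {"offset": [0,0,0],"dr": [0,0,0],"hand": 1}

```text
time_s: 14.55
eef_pos: [565.4, -314.3, 88.6]
ee_rot: [0.0, 0.25, 0.968, -0.0]
force: [0.2, 0.4, -0.7]
grip_width: 0.996
grip_force: 0.0
```

```bash
python3 rim.py w7 110 565.5 -314.7; python3 -c "
from h import *
rows([565.5,-314.7,85],tool(-29,0),1)"
```

```text
[ 565.4 -314.3   88.6] [-0.69  0.71  1.26 -0.    1.17 -1.75] 14.55
blob [  207   208   143   142 15103] centre [ 564.4 -314.6] inliers 39 / 47 res [-0.5, -0.2, -0.2, -0.2, 0.2, 0.1, 0.4, 0.4, 0.5, 0.5, 0.4, 0.6, 0.5, 0.4, 0.4, 0.1, 0.1, 0.2, 0.2, -0.1, -0.1, -0.4, -0.2, -0.6, -0.6, -0.8, -1.0, -1.0, -0.9, -1.2, -0.9, 1.6, 2.1, 3.3, 3.5, 3.8, 3.9, 3.6, 3.1, 2.6, -1.1, -1.2, -1.0, -1.0, -0.6, -0.7, -0.6]
o [0.001, -0.002, 0.037] dr [-0.001, 0.002, 0.001]
```

arm_command:
  increments:
    - {"offset": [0,-0.002,0.035],"dr": [0,0,0],"hand": 1}
    - {"offset": [0,0,0],"dr": [0,0,0],"hand": 0.6}
    - {"offset": [0,0,0],"dr": [0,0,0],"hand": 0.1}
    - {"offset": [0,0,0],"dr": [0,0,0],"hand": 0}
    - {"offset": [0,0,0],"dr": [0,0,0],"hand": 0}
    - {"offset": [0,0,0],"dr": [0,0,0],"hand": 0}
  grip_force: 40

```text
time_s: 15.2
eef_pos: [565.8, -315.0, 85.6]
ee_rot: [0.001, 0.25, 0.968, -0.001]
force: [-0.7, 0.1, 6.4]
grip_width: 0.691
grip_force: 43.0
```

arm_command:
  increments:
    - {"offset": [0,0,-0.05],"dr": [0,0,0],"hand": 0}
    - {"offset": [0,0,-0.15],"dr": [0,0,0],"hand": 0}
    - {"offset": [0,0,-0.25],"dr": [0,0,0],"hand": 0}
    - {"offset": [0,0,-0.25],"dr": [0,0,0],"hand": 0}
    - {"offset": [0,0,-0.25],"dr": [0,0,0],"hand": 0}
    - {"offset": [0,0,-0.25],"dr": [0,0,0],"hand": 0}
    - {"offset": [0,0,-0.1],"dr": [0,0,0],"hand": 0}

```text
time_s: 15.9
eef_pos: [565.8, -314.9, 243.7]
ee_rot: [0.002, 0.25, 0.968, -0.001]
force: [0.2, 0.4, -1.5]
grip_width: 0.686
grip_force: 43.4
```

Run:
```python
from h import *
P,R=pose();print(P)
# arc at constant radius, tool az follows; waypoint mid then above the stack
e=rows([600,0,240],tool(0,0),8);print();rows([535,290,240],tool(29,0),8,start=e)
```

```text
[ 565.8480026  -314.86340046  243.65405775]
o [0.128, 0.304, 0.003] dr [-0.0, 0.001, -0.08]
o [0.108, 0.312, 0.003] dr [-0.0, 0.001, -0.08]
o [0.088, 0.318, 0.003] dr [-0.0, 0.001, -0.08]
o [0.068, 0.323, 0.003] dr [-0.0, 0.001, -0.08]
o [0.048, 0.326, 0.003] dr [-0.0, 0.001, -0.08]
o [0.027, 0.329, 0.004] dr [-0.0, 0.001, -0.08]
o [0.006, 0.33, 0.004] dr [-0.0, 0.001, -0.08]
o [-0.015, 0.33, 0.004] dr [-0.0, 0.001, -0.08]

o [0.068, 0.302, 0.0] dr [0.0, 0.0, -0.081]
o [0.048, 0.306, 0.0] dr [0.0, 0.0, -0.081]
o [0.029, 0.308, 0.0] dr [0.0, 0.0, -0.081]
o [0.009, 0.309, 0.0] dr [0.0, 0.0, -0.081]
o [-0.01, 0.309, 0.0] dr [0.0, 0.0, -0.081]
o [-0.03, 0.308, 0.0] dr [0.0, 0.0, -0.081]
o [-0.049, 0.306, 0.0] dr [0.0, 0.0, -0.081]
o [-0.068, 0.302, 0.0] dr [0.0, 0.0, -0.081]
```

arm_command:
  increments:
    - {"offset": [0.064,0.15,0],"dr": [0,0,-0.04],"hand": 0}
    - {"offset": [0.118,0.308,0.003],"dr": [0,0,-0.08],"hand": 0}
    - {"offset": [0.098,0.315,0.003],"dr": [0,0.001,-0.08],"hand": 0}
    - {"offset": [0.078,0.32,0.003],"dr": [0,0.001,-0.08],"hand": 0}
    - {"offset": [0.058,0.325,0.003],"dr": [0,0.001,-0.08],"hand": 0}
    - {"offset": [0.038,0.328,0.004],"dr": [0,0.001,-0.08],"hand": 0}
    - {"offset": [0.017,0.33,0.004],"dr": [0,0.001,-0.08],"hand": 0}
    - {"offset": [-0.004,0.33,0.004],"dr": [0,0.001,-0.08],"hand": 0}

```text
time_s: 16.7
eef_pos: [596.5, -16.8, 235.9]
ee_rot: [-0.004, 0.015, 1.0, 0.001]
force: [0.1, -0.2, -1.8]
grip_width: 0.684
grip_force: 43.4
```

arm_command:
  increments:
    - {"offset": [-0.008,0.165,0],"dr": [0,0,-0.04],"hand": 0}
    - {"offset": [0.068,0.302,0],"dr": [0,0,-0.08],"hand": 0}
    - {"offset": [0.048,0.306,0],"dr": [0,0,-0.08],"hand": 0}
    - {"offset": [0.029,0.308,0],"dr": [0,0,-0.08],"hand": 0}
    - {"offset": [0.009,0.309,0],"dr": [0,0,-0.08],"hand": 0}
    - {"offset": [-0.01,0.3,0],"dr": [0,0,-0.08],"hand": 0}
    - {"offset": [-0.03,0.2,0],"dr": [0,0,-0.06],"hand": 0}
    - {"offset": [0,0,0],"dr": [0,0,0],"hand": 0}

```text
time_s: 17.5
eef_pos: [553.5, 207.8, 236.3]
ee_rot: [-0.004, -0.181, 0.983, 0.001]
force: [0.4, 0.1, -1.5]
grip_width: 0.681
grip_force: 43.5
```

Run:
```python
from h import *
s=ctrl.sense();print(s["eef_pos"],s["joints"].round(2),s["grip_width"],s["force"])
c=ctrl.camera_info("wrist");w=ctrl.capture("wrist");a=ctrl.capture("scene");b=ctrl.capture("top")
np.savez("pics/w8.npz",**c)
for n,i in(("w8",w),("s8",a),("t8",b)):cv2.imwrite(f"pics/{n}.png",i[:,:,::-1])
o=np.zeros((600,800,3),'uint8');o[:420,:560]=w;o[:240,560:]=cv2.resize(a[90:210,290:410],(240,240),interpolation=3);o[240:480,560:]=cv2.resize(b[170:260,120:210],(240,240),interpolation=3)
cv2.imwrite("pics/c8.png",o[:,:,::-1])
```

```text
[553.54916418 207.77986068 236.25847528] [ 0.16  0.46  1.27  0.    1.42 -1.78] 0.6813044914718798 [ 0.36804039  0.08223995 -1.5217505 ]
```

View pics/c8.png

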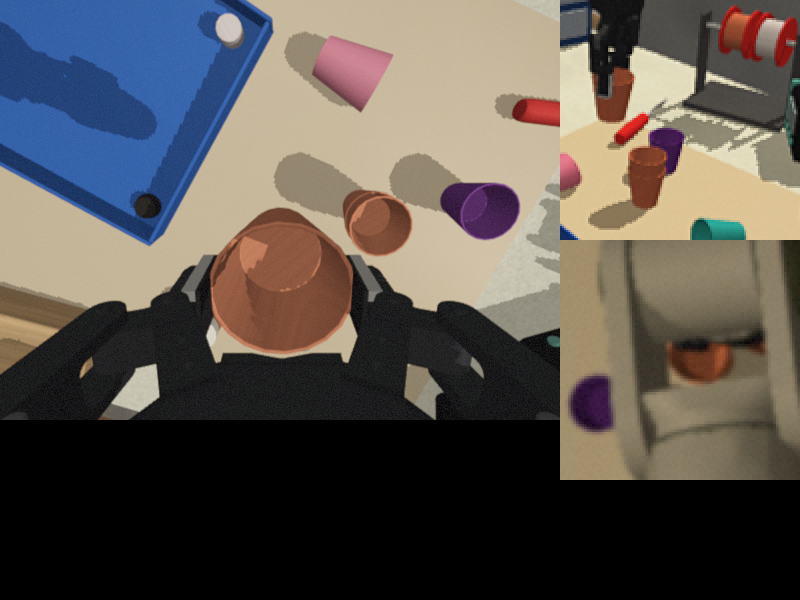

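The view shows the cup held upright near its rim at (281,287) in the wrist image, with its mouth toward the gripper. The stack's top rim is at (381,225) and still standing; the purple cup is at (486,211). The grip width is creeping, so I lower the force and measure both rims.

```bash
cat > two.py <<'E'
from h import *
import sys
from scipy.optimize import least_squares
def fit(X,x0):
    f=least_squares(lambda t:np.linalg.norm(X-t,axis=1)-31,x0,loss="soft_l1",f_scale=.6);return f.x,f.fun
def stackrim(c,a,u0,z=89,x0=(542,302),ex=None):
    m=copper(a);m[:,:u0]=0;k,l,st,ce=cv2.connectedComponentsWithStats(m);q=proj(c,[*x0,z])
    i=min((j for j in range(1,k) if st[j,4]>500),key=lambda j:np.linalg.norm(ce[j]-q))
    h=cv2.convexHull(cv2.findNonZero((l==i).astype('uint8')))[:,0];h=h[h[:,0]>u0+2]
    X=np.array([onz(c,u+.5,v+.5,z)[:2] for u,v in h]);x,r=fit(X,x0);print("stack rim",x.round(1),"inl",(abs(r)<1.2).sum(),len(r),"near px",q.round(0),st[i][:4]);return x
def heldrim(c,a,P,R,u1=354):
    m=copper(a);m[:,u1:]=0;m[:150]=0;k,l,st,ce=cv2.connectedComponentsWithStats(m);i=1+st[1:,4].argmax()
    h=cv2.convexHull(cv2.findNonZero((l==i).astype('uint8')))[:,0]
    best=None
    for z in np.arange(-35,40,1.):   # height of rim above TCP: circle radius must be 31
        X=np.array([onz(c,u+.5,v+.5,P[2]+z)[:2] for u,v in h if v>260])
        if len(X)<6: continue
        A=np.c_[2*X,np.ones(len(X))];s=np.linalg.lstsq(A,(X**2).sum(1),rcond=None)[0];r=np.sqrt(s[2]+s[0]**2+s[1]**2)
        if best is None or abs(r-31)<abs(best[1]-31):best=(z,r,s[:2])
    d=R.inv().apply([*(best[2]-P[:2]),best[0]]);print("held rim above TCP",best[0],"r",round(best[1],1),"tool xyz",d.round(1),"world",best[2].round(1));return best
if __name__=="__main__":
    c=dict(np.load("pics/w8.npz"));a=cv2.imread("pics/w8.png")[:,:,::-1].copy();P,R=pose()
    heldrim(c,a,P,R);stackrim(c,a,354)
E
python3 two.py
```

```text
held rim above TCP 23.0 r 31.0 tool xyz [ -0.1   3.9 -23. ] world [553.9 207.9]
stack rim [542.  306.3] inl 20 26 near px [376. 224.] [354 190  58  66]
```

arm_command:
  increments:
    - {"offset": [0,0,0],"dr": [0,0.01,0],"hand": 0}
    - {"offset": [0,0,0],"dr": [0,0,0],"hand": 0}
  grip_force: 22

```text
time_s: 17.85
eef_pos: [555.8, 203.7, 237.7]
ee_rot: [-0.006, -0.178, 0.984, -0.0]
force: [0.7, 0.0, -1.5]
grip_width: 0.682
grip_force: 43.5
```

```bash
python3 -c "
from h import *
rows([616,346,190],tool(29,0),6)"
```

```text
o [-0.148, 0.156, 0.065] dr [0.001, -0.003, -0.032]
o [-0.152, 0.152, 0.065] dr [0.001, -0.003, -0.032]
o [-0.156, 0.148, 0.065] dr [0.001, -0.003, -0.032]
o [-0.159, 0.144, 0.066] dr [0.001, -0.003, -0.032]
o [-0.163, 0.14, 0.066] dr [0.001, -0.003, -0.032]
o [-0.166, 0.136, 0.066] dr [0.001, -0.003, -0.032]
```

arm_command:
  increments:
    - {"offset": [-0.148,0.156,0.065],"dr": [0.001,-0.003,-0.032],"hand": 0}
    - {"offset": [-0.152,0.152,0.065],"dr": [0.001,-0.003,-0.032],"hand": 0}
    - {"offset": [-0.156,0.148,0.065],"dr": [0.001,-0.003,-0.032],"hand": 0}
    - {"offset": [-0.159,0.144,0.066],"dr": [0.001,-0.003,-0.032],"hand": 0}
    - {"offset": [-0.163,0.14,0.066],"dr": [0.001,-0.003,-0.032],"hand": 0}
    - {"offset": [-0.166,0.136,0.066],"dr": [0.001,-0.003,-0.032],"hand": 0}
    - {"offset": [0,0,0],"dr": [0,0,0],"hand": 0}
    - {"offset": [0,0,0],"dr": [0,0,0],"hand": 0}

```text
time_s: 18.65
eef_pos: [615.9, 346.3, 189.7]
ee_rot: [0.001, -0.252, 0.968, -0.001]
force: [0.3, -0.6, -1.2]
grip_width: 0.688
grip_force: 43.5
```

Run:
```python
from h import *
s=ctrl.sense();print(s["eef_pos"],s["joints"].round(2),s["grip_width"])
c=ctrl.camera_info("wrist");P,R=pose();w=ctrl.capture("wrist");cv2.imwrite("pics/w9.png",w[:,:,::-1]);np.savez("pics/w9.npz",P=P,Q=R.as_quat(),**c)
print("exp stack",proj(c,[542,304,89]).round(0),"held rim",proj(c,[P[0],P[1],P[2]+23]).round(0),"held base",proj(c,[P[0],P[1],P[2]-42]).round(0))
m=copper(w);k,l,st,ce=cv2.connectedComponentsWithStats(m)
for i in range(1,k):
    if st[i,4]>300:print(st[i],ce[i].round(0))
```

```text
[615.85768004 346.30186664 189.66421798] [ 0.35  0.76  0.89 -0.    1.48 -1.73] 0.6881607701212424
exp stack [280. 101.] held rim [281. 290.] held base [281. 238.]
[ 243   59   83   88 5710] [284. 102.]
[ 61 204  47  45 877] [ 90. 221.]
[  209   208   144   146 15802] [281. 284.]
```

View pics/w9.png

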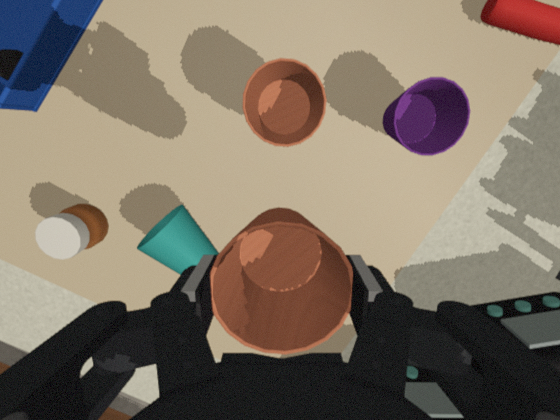

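The stack's top rim is clear and nearly round at (284,102), and the held cup's rim is at (281,287). I fit both circles.

Run:
```python
from two import *
d=dict(np.load("pics/w9.npz"));P=d["P"];R=Ro.from_quat(d["Q"]);w=cv2.imread("pics/w9.png")[:,:,::-1].copy()
b=heldrim(d,w,P,R)
print("inner floor exp px",proj(d,[*b[2],P[2]+b[0]-41]).round(1))
m=copper(w);m[:,:235]=0;m[170:]=0;h=cv2.convexHull(cv2.findNonZero(m))[:,0]
for z in(86,89,92):
    X=np.array([onz(d,u+.5,v+.5,z)[:2] for u,v in h]);A=np.c_[2*X,np.ones(len(X))];s=np.linalg.lstsq(A,(X**2).sum(1),rcond=None)[0]
    print(z,"free circle",s[:2].round(1),"r",np.sqrt(s[2]+s[0]**2+s[1]**2).round(1),"fixed r",fit(X,(542,304))[0].round(1))
# wall part away: hull minor check with ellipse
print(cv2.fitEllipse(h))
rows([542.5,305,150],tool(29,0),6)
```

```text
held rim above TCP 23.0 r 31.0 tool xyz [ -1.   0. -23.] world [616.6 346.8]
inner floor exp px [281.5 254.4]
86 free circle [489.3 371.9] r 104.5 fixed r [541.6 308.1]
89 free circle [490.2 371.2] r 103.3 fixed r [541.4 308.6]
92 free circle [491.  370.5] r 102.0 fixed r [541.2 309. ]
((401.40631103515625, 71.14411926269531), (132.0244903564453, 336.8186950683594), 75.33267974853516)
o [0.117, 0.0, 0.056] dr [-0.0, 0.001, 0.0]
o [0.117, 0.0, 0.056] dr [-0.0, 0.001, 0.0]
o [0.117, 0.0, 0.056] dr [-0.0, 0.001, 0.0]
o [0.117, -0.0, 0.056] dr [-0.0, 0.001, 0.0]
o [0.117, -0.0, 0.056] dr [-0.0, 0.001, 0.0]
o [0.117, -0.0, 0.056] dr [-0.0, 0.001, 0.0]
```

Run:
```python
from two import *
d=dict(np.load("pics/w9.npz"));w=cv2.imread("pics/w9.png")[:,:,::-1].copy()
m=copper(w);m[:,:235]=0;m[:,335:]=0;m[170:]=0;h=cv2.convexHull(cv2.findNonZero(m))[:,0]
for z in(86,89,92):
    X=np.array([onz(d,u+.5,v+.5,z)[:2] for u,v in h]);A=np.c_[2*X,np.ones(len(X))];s=np.linalg.lstsq(A,(X**2).sum(1),rcond=None)[0]
    x,r=fit(X,(542,304));print(z,"free circle",s[:2].round(1),"r",np.sqrt(s[2]+s[0]**2+s[1]**2).round(1),"fixed r",x.round(1),abs(r).max().round(1))
# rim relative to TCP offset (616.6-615.9, 346.8-346.3)
rows([*(x-[.7,.5]),150],tool(29,0),6)
```

```text
86 free circle [542.1 307.7] r 30.7 fixed r [542.1 307.6] 0.6
89 free circle [542.3 307.7] r 30.3 fixed r [542.4 307.5] 1.1
92 free circle [542.5 307.8] r 30.0 fixed r [542.7 307.3] 1.7
o [0.116, 0.003, 0.056] dr [-0.0, 0.001, 0.0]
o [0.116, 0.003, 0.056] dr [-0.0, 0.001, 0.0]
o [0.116, 0.003, 0.056] dr [-0.0, 0.001, 0.0]
o [0.116, 0.003, 0.056] dr [-0.0, 0.001, 0.0]
o [0.116, 0.002, 0.056] dr [-0.0, 0.001, 0.0]
o [0.116, 0.002, 0.056] dr [-0.0, 0.001, 0.0]
```

arm_command:
  increments:
    - {"offset": [0.08,0.002,0.05],"dr": [0,0.001,0],"hand": 0}
    - {"offset": [0.14,0.003,0.06],"dr": [0,0.001,0],"hand": 0}
    - {"offset": [0.14,0.003,0.06],"dr": [0,0.001,0],"hand": 0}
    - {"offset": [0.13,0.003,0.06],"dr": [0,0.001,0],"hand": 0}
    - {"offset": [0.12,0.003,0.06],"dr": [0,0,0],"hand": 0}
    - {"offset": [0.086,0.002,0.04],"dr": [0,0,0],"hand": 0}
    - {"offset": [0,0,0],"dr": [0,0,0],"hand": 0}
    - {"offset": [0,0,0],"dr": [0,0,0],"hand": 0}

```text
time_s: 19.5
eef_pos: [542.5, 307.2, 151.7]
ee_rot: [0.001, -0.251, 0.968, -0.001]
force: [1.0, 0.5, -0.3]
grip_width: 0.687
grip_force: 43.5
```

Run:
```python
from two import *
P,R=pose();s=ctrl.sense();print(P,s["grip_width"]);c=ctrl.camera_info("wrist");w=ctrl.capture("wrist");cv2.imwrite("pics/w10.png",w[:,:,::-1])
b=heldrim(c,w,P,R)
S=ctrl.camera_info("scene");a=ctrl.capture("scene");cv2.imwrite("pics/s10.png",a[:,:,::-1])
rows([542.3-(b[2]-P[:2])[0],307.3-(b[2]-P[:2])[1],131],tool(29,0),2)
# scene: column of held cup vs stack
m=copper(a);m[:,:300]=0;m[:,370:]=0;m[:130]=0;m[205:]=0
for v in range(136,202,4):
    u=np.where(m[v])[0]
    if len(u):print(v,u.min(),u.max()+1,(u.min()+u.max()+1)/2)
for z in(24,65,89,120,160):print(z,proj(S,[542.3,307.3,z]).round(1))
```

```text
[542.54587387 307.15787834 151.65698663] 0.6867976605726016
held rim above TCP 24.0 r 30.9 tool xyz [ -0.2  -0.  -24. ] world [542.7 307.3]
o [0.003, 0.0, 0.085] dr [-0.002, 0.001, 0.002]
o [0.003, -0.0, 0.085] dr [-0.002, 0.001, 0.002]
140 338 342 340.0
144 326 345 335.5
148 327 344 335.5
152 322 343 332.5
156 318 342 330.0
160 317 341 329.0
164 326 339 332.5
168 324 343 333.5
172 324 342 333.0
176 324 342 333.0
180 324 341 332.5
184 325 340 332.5
188 326 339 332.5
192 327 338 332.5
24 [332.  184.1]
65 [332.7 173.1]
89 [333.1 166.5]
120 [333.6 157.9]
160 [334.3 146.4]
```

arm_command:
  increments:
    - {"offset": [0.002,0,0.08],"dr": [0,0,0],"hand": 0}
    - {"offset": [0,0,0.08],"dr": [0,0,0],"hand": 0}
    - {"offset": [0,0,0.07],"dr": [0,0,0],"hand": 0}
    - {"offset": [0,0,0.06],"dr": [0,0,0],"hand": 0}
    - {"offset": [0,0,0.05],"dr": [0,0,0],"hand": 0}
    - {"offset": [0,0,0],"dr": [0,0,0],"hand": 0}

```text
time_s: 20.2
eef_pos: [541.4, 307.3, 108.8]
ee_rot: [-0.001, -0.252, 0.968, -0.001]
force: [0.1, -0.6, -1.0]
grip_width: 0.681
grip_force: 43.5
```

arm_command:
  increments:
    - {"offset": [0,0,0.03],"dr": [0,0,0],"hand": 0}
    - {"offset": [0,0,0.03],"dr": [0,0,0],"hand": 0}
    - {"offset": [0,0,0.02],"dr": [0,0,0],"hand": 0}
    - {"offset": [0,0,0],"dr": [0,0,0],"hand": 0}

```text
time_s: 20.6
eef_pos: [541.7, 307.3, 99.9]
ee_rot: [-0.0, -0.252, 0.968, -0.001]
force: [-0.9, -0.2, -0.6]
grip_width: 0.687
grip_force: 43.5
```

arm_command:
  increments:
    - {"offset": [0,0,0.015],"dr": [0,0,0],"hand": 0}
    - {"offset": [0,0,0.015],"dr": [0,0,0],"hand": 0}
    - {"offset": [0,0,0.015],"dr": [0,0,0],"hand": 0}
    - {"offset": [0,0,0],"dr": [0,0,0],"hand": 0}

```text
time_s: 21.0
eef_pos: [541.7, 307.3, 94.5]
ee_rot: [-0.0, -0.252, 0.968, -0.001]
force: [-0.6, 0.1, -1.5]
grip_width: 0.681
grip_force: 43.5
```

arm_command:
  increments:
    - {"offset": [0,0,0.012],"dr": [0,0,0],"hand": 0}
    - {"offset": [0,0,0.01],"dr": [0,0,0],"hand": 0}
    - {"offset": [0,0,0],"dr": [0,0,0],"hand": 0}

```text
time_s: 21.3
eef_pos: [541.7, 307.3, 92.0]
ee_rot: [-0.0, -0.252, 0.968, -0.001]
force: [-0.2, -0.8, -2.1]
grip_width: 0.682
grip_force: 43.5
```

arm_command:
  increments:
    - {"offset": [0,0,0.01],"dr": [0,0,0],"hand": 0}
    - {"offset": [0,0,0.008],"dr": [0,0,0],"hand": 0}
    - {"offset": [0,0,0],"dr": [0,0,0],"hand": 0}

```text
time_s: 21.6
eef_pos: [541.7, 307.3, 89.9]
ee_rot: [-0.0, -0.252, 0.968, -0.001]
force: [-0.5, -0.4, -1.9]
grip_width: 0.688
grip_force: 43.5
```

arm_command:
  increments:
    - {"offset": [0,0,0.008],"dr": [0,0,0],"hand": 0}
    - {"offset": [0,0,0.006],"dr": [0,0,0],"hand": 0}
    - {"offset": [0,0,0],"dr": [0,0,0],"hand": 0}

```text
time_s: 21.9
eef_pos: [542.0, 307.4, 88.7]
ee_rot: [0.0, -0.252, 0.968, -0.001]
force: [-1.0, 0.4, 1.7]
grip_width: 0.684
grip_force: 43.6
```

Contact came exactly at the predicted home height, so I release and retreat.

arm_command:
  increments:
    - {"offset": [0,0,0],"dr": [0,0,0],"hand": 0.45}
    - {"offset": [0,0,0],"dr": [0,0,0],"hand": 0.8}
    - {"offset": [0,0,0],"dr": [0,0,0],"hand": 1}
    - {"offset": [0,0,0],"dr": [0,0,0],"hand": 1}
    - {"offset": [0,0,0],"dr": [0,0,0],"hand": 1}

```text
time_s: 22.4
eef_pos: [541.8, 307.4, 88.3]
ee_rot: [0.0, -0.252, 0.968, -0.001]
force: [1.2, 0.3, -0.2]
grip_width: 1.0
grip_force: 0.0
```

arm_command:
  increments:
    - {"offset": [0,0,-0.08],"dr": [0,0,0],"hand": 1}
    - {"offset": [0,0,-0.2],"dr": [0,0,0],"hand": 1}
    - {"offset": [0,0,-0.3],"dr": [0,0,0],"hand": 1}
    - {"offset": [0,0,-0.3],"dr": [0,0,0],"hand": 1}
    - {"offset": [0.1,0,-0.3],"dr": [0,0,0],"hand": 1}
    - {"offset": [0.2,0,0],"dr": [0,0,0],"hand": 1}
    - {"offset": [0.1,0,0],"dr": [0,0,0],"hand": 1}
    - {"offset": [0,0,0],"dr": [0,0,0],"hand": 1}

```text
time_s: 23.2
eef_pos: [499.1, 284.0, 231.3]
ee_rot: [0.001, -0.252, 0.968, -0.001]
force: [-0.4, -0.2, -0.2]
grip_width: 0.998
grip_force: 0.0
```

Run:
```python
from two import *
P,R=pose();print(P);c=ctrl.camera_info("wrist");w=ctrl.capture("wrist");S=ctrl.camera_info("scene");a=ctrl.capture("scene");b=ctrl.capture("top")
m=copper(a);m[:,:300]=0;m[:,370:]=0;m[:130]=0;m[205:]=0;p=cv2.findNonZero(m)[:,0];print("scene bbox",p.min(0),p.max(0))
r=S["R"].T@np.array([0,1,0]);r[2]=0;r*=31/np.linalg.norm(r)
for z in(113,118,125):print(z,"far rim edge px",proj(S,np.array([542.3,307.3,z])-r).round(1))
m=copper(w);q=proj(c,[542.3,307.3,113]);k,l,st,ce=cv2.connectedComponentsWithStats(m)
i=min((j for j in range(1,k) if st[j,4]>500),key=lambda j:np.linalg.norm(ce[j]-q));print(q.round(0),st[i])
h=cv2.convexHull(cv2.findNonZero((l==i).astype('uint8')))[:,0]
for z in(108,113,118,123):
    X=np.array([onz(c,u+.5,v+.5,z)[:2] for u,v in h]);x,e=fit(X,(542,307));print(z,x.round(1),np.median(e).round(2))
o=np.zeros((420,800,3),'uint8');o[:,:560]=w;o[:210,560:]=cv2.resize(a[120:225,280:400],(240,210),interpolation=3);o[210:,560:]=cv2.resize(b[80:290,100:340],(240,210))
cv2.imwrite("pics/c11.png",o[:,:,::-1])
```

```text
[499.11985346 283.97740773 231.29314915]
scene bbox [317 146] [342 194]
113 far rim edge px [332.7 155.3]
118 far rim edge px [332.8 153.9]
125 far rim edge px [332.9 152. ]
[281. 261.] [ 247  209   68   83 4224]
108 [541.2 306.8] 3.24
113 [539.1 305.5] 2.8
118 [537.  304.4] 2.24
123 [534.9 303. ] 1.81
```

View pics/c11.png

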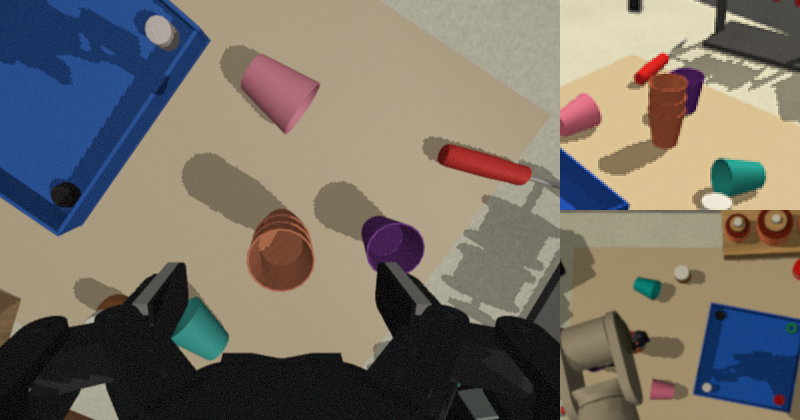

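The last pictures show a straight, upright three-cup stack: wrist image (281,255), and scene rim row about 156, which is where a rim at 113 mm should appear. The three rims are evenly spaced, and the neighbouring things appear unmoved. I'm handing in.

```bash
python3 -c "
from rig import ctrl
print(ctrl.finish_job())"
```

```text
the job is handed in; nothing more can be done
None
```

The copper cup was stood alone on the scale pan for over half a second, then regripped near its rim and nested mouth up in the stack, and the job was handed in at about 23 s; touchdown height and the last pictures show it fully home, and its mouth had pointed away from the robot (+x), not to -y as the text said.

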